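# Clear the parts cups and snap the controller boards onto their standoffs

### The arm

A 6-joint arm with a two-finger parallel gripper is mounted at the origin on a cart in front of the work surface, level with it; the furniture and walls round the work are solid. World frame = base frame: x ahead of the robot, y to its left, z up, the work surface at z = 0. Lengths are in m, angles in rad, forces in N, time in s.
With the tool pointing down it reaches from about 0.375 to 0.9 m from the base axis. Payload 3.1 kg.
Tool frame: the origin (TCP) lies on the centre line of the jaws, within the pads' length; the fingertips stand 8 mm ahead of it and the grasp point (between the pads) lies 11 mm behind it (tcp_to_tips is the distance from the TCP to the fingertips, in m); z points along the fingers, y is the direction in which the jaws open and shut (so a half turn about z gives the same grasp; the last joint's range is limited). The gripper opens to 87 mm and grips with 3 to 60 N. Pads are 19 mm wide; open, the fingers measure 117 mm over their backs; the gripper's body (75 mm by 190 mm) begins 51 mm behind the grasp point.
Start: joints at [-1.302, 0.527, 1.433, -0, 1.181, -0.178], TCP at [0.27, -0.564, 0.231] pointing down, gripper open.
Joint ranges: [-3.08, 3.08], [-0.75, 2.2], [0.22, 2.44], [-1.43, 4.57], [0, 2.65], [-2.85, 2.85]. Speed limits (rad/s): [2.79, 2.79, 3.14, 3.14, 3.14, 3.14].

### API

Orientations are given as a unit quaternion [w, x, y, z].
In Python, from plant import sense, snapshot, camera_model, finish_job, tcp_to_tips gives the robot as it stands.
- The arm moves only by the tool move_arm, never from a script. Its argument "moves" is a list of rows, each an object of numbers: "x", "y", "z": the shift along the tool's x, y, z scaled (see below); "rx", "ry", "rz": the turn, a rotation vector about the tool's x, y, z scaled (see below); "claw": the closure, from 0 (fully open) to 1 (shut). A call has exactly 10 rows; each row is the pose to reach, as a shift and turn from the pose commanded when the call began, along the tool's axes at that moment; what a row does not reach only later rows make up. The controller multiplies each number of a shift by 0.2 m and each number of a turn by 2 rad. A row lasts 1/10 s, in which the tool goes at most 50 mm and 8.59 degrees, less where a joint would pass 70% of its speed; a pose out of reach is approached as far as the arm can. A call with a number of a shift or a turn outside -1 to 1 is refused whole. A call with a gripper value outside its range is refused whole. The fingers move at their own pace and stop on an object; the grip force is fixed at half the most. Time passes only in rows, so rows that repeat a pose let the fingers close, or fill a call up. It gives the time, the measured TCP pose, the force and the opening at its end, in the units of the state.
- sense(): the state, without advancing time (a new reading comes with each control period).
- snapshot(name): name is "scene" or "top"; returns (picture, depth): 400x640x3 uint8, blue, green, red; 400x640 float32, m along the optical axis (not along the pixel's ray), 0 where there is no reading.
- camera_model(name): a dict with "fx", "fy", "cx", "cy" (pixels), "dist" ([k1, k2, p1, p2, k3] as OpenCV has them; the pictures are not rectified), "position" and "rotation" of the camera in the world. Camera axes: x right, y down, z forward; pixel columns grow to the right and rows downward; lengths in m; the calibration is good to about 2 mm. A picture is of the moment at which its call begins. camera_model takes no time and is no camera call.
- finish_job(): hands the job in, once; it reports no verdict.
The state is a dict: "time_s": time; "joint_positions": joint angles; "dq": joint speeds; "effort": joint torques, N m; "tool_pos": TCP position; "ee_rot": TCP orientation; "wrist_force": force on the tool from outside, world axes, zero at the start; "wrist_torque": the same for the moment, N m; "width": finger opening in m.
Only numpy, scipy, OpenCV 4.12 (cv2) and the standard library are available. Lean on these libraries where they do the work, as an engineer would, in place of code of your own. Each camera call takes 0.05 s, during which the arm holds its last target. There are 200 camera calls.

### The job

First clear the empty parts cups out of the way by nesting all of them, upright, into one stack in the cup that stands on the cork coaster. Then fit the two circuit boards, each on the mount whose posts match its holes, heat sink up, and press each board down beside every post until all four posts have clicked through and the board sits down on all four shoulders. Leave the marker, the spanner and the loupe where they are.

Things in the scene. Friction and masses are not known exactly. Their poses are not given: they have to be found in the camera images.
- long_mount: fixed plate 184 x 108 x 4 mm with 4 white barbed posts at x = +-70, y = +-32 mm. Origin: centre of underside, x along long side, z up. Heights over origin: shoulder the board rests on 16 mm; pin 7.5 mm across, tapered tip at 32. Two sprung barbs per post reach 7 mm out along y: a board laid on stays at about 25 mm; 5 to 15 N beside a post pushes it past them; they spring out above it at 22
- short_mount: fixed plate 144 x 108 x 4 mm with 4 white barbed posts at x = +-50, y = +-32 mm. Origin: centre of underside, x along long side, z up. Heights over origin: shoulder the board rests on 16 mm; pin 7.5 mm across, tapered tip at 32. Two sprung barbs per post reach 7 mm out along y: a board laid on stays at about 25 mm; 5 to 15 N beside a post pushes it past them; they spring out above it at 22
- long_board: loose longer circuit board 160 x 84 x 5 mm, about 0.16 kg. Origin: centre of underside, x along long side, z up (component side); fits either way round. 10 mm holes at x = +-70, y = +-32 mm. Finned heat sink in the middle to grip: 30 mm along x, 24 along y, top 33 mm above origin. Copper pads to press on at x = +-48, y = +-32; other parts under 3 mm high
- short_board: loose shorter circuit board 120 x 84 x 5 mm, about 0.12 kg. Origin: centre of underside, x along long side, z up (component side); fits either way round. 10 mm holes at x = +-50, y = +-32 mm. Finned heat sink in the middle to grip: 30 mm along x, 24 along y, top 33 mm above origin. Copper pads to press on at x = +-28, y = +-32; other parts under 3 mm high
- long_mount_post0 (a point): top of the shoulder, in the middle of the long mount's post at mount x -, y -: level with the board's underside when this post has clicked through, 9 mm below it before
- long_mount_post1 (a point): top of the shoulder, in the middle of the long mount's post at mount x -, y +: level with the board's underside when this post has clicked through, 9 mm below it before
- long_mount_post2 (a point): top of the shoulder, in the middle of the long mount's post at mount x +, y -: level with the board's underside when this post has clicked through, 9 mm below it before
- long_mount_post3 (a point): top of the shoulder, in the middle of the long mount's post at mount x +, y +: level with the board's underside when this post has clicked through, 9 mm below it before
- short_mount_post0 (a point): top of the shoulder, in the middle of the short mount's post at mount x -, y -: level with the board's underside when this post has clicked through, 9 mm below it before
- short_mount_post1 (a point): top of the shoulder, in the middle of the short mount's post at mount x -, y +: level with the board's underside when this post has clicked through, 9 mm below it before
- short_mount_post2 (a point): top of the shoulder, in the middle of the short mount's post at mount x +, y -: level with the board's underside when this post has clicked through, 9 mm below it before
- short_mount_post3 (a point): top of the shoulder, in the middle of the short mount's post at mount x +, y +: level with the board's underside when this post has clicked through, 9 mm below it before
- coaster: fixed round cork coaster, 90 mm across, 4 mm thick, under the bottom cup of the stack. Origin: centre of its underside
- base_cup: grey plastic parts cup, the one that stands on the cork coaster. 75 mm high, 0.06 kg, open on top; top 29 mm: rim band 66 mm across outside, 59 inside; body below 50 to 55 mm, foot 44. Set into another cup it sits with its underside 30 mm above the other's. Origin: centre of underside, z up
- cup_1: grey plastic parts cup, standing in the middle of the long mount; may be absent. 75 mm high, 0.06 kg, open on top; top 29 mm: rim band 66 mm across outside, 59 inside; body below 50 to 55 mm, foot 44. Set into another cup it sits with its underside 30 mm above the other's. Origin: centre of underside, z up
- cup_2: grey plastic parts cup, standing in the middle of the short mount; may be absent. 75 mm high, 0.06 kg, open on top; top 29 mm: rim band 66 mm across outside, 59 inside; body below 50 to 55 mm, foot 44. Set into another cup it sits with its underside 30 mm above the other's. Origin: centre of underside, z up
- cup_3: grey plastic parts cup, standing on the bench at one side; may be absent. 75 mm high, 0.06 kg, open on top; top 29 mm: rim band 66 mm across outside, 59 inside; body below 50 to 55 mm, foot 44. Set into another cup it sits with its underside 30 mm above the other's. Origin: centre of underside, z up
- cup_4: grey plastic parts cup, standing on the bench near the right front; may be absent. 75 mm high, 0.06 kg, open on top; top 29 mm: rim band 66 mm across outside, 59 inside; body below 50 to 55 mm, foot 44. Set into another cup it sits with its underside 30 mm above the other's. Origin: centre of underside, z up
- marker: loose marker pen, 128 mm, lying at the middle rear: to be left alone. Origin near its middle
- spanner: loose spanner, 163 mm, lying at the left rear: to be left alone. Origin near its middle
- loupe: loose folding loupe, 59 mm, lying at the right rear: to be left alone. Origin near its middle

How it is judged:
By the outcome, as a careful person would: the job done as asked, in the order asked, and still so for the second after the job is handed in, with the robot touching nothing.
Of cup_1, cup_2, cup_3, cup_4 only 2 to 4 are there at a start; the rules pass over those that are not, and their reading is None.
At some moment in a run one of long_board, short_board may be knocked a few centimetres aside while the robot is not near it.
It also fails if it takes over 210 s, if anything falls off the work surface, if the arm or the gripper's body presses on something with over 40 N, if the wrist force passes 120 N, or if a joint passes its speed limit or range.

## Working session

There is one attempt and no reset: what is moved stays moved. The work goes in short steps, Python scripts to look and compute and a tool call to move; the robot and the scene stay as the last step left them, time stands still between calls to the robot, and variables do not carry over. Pictures are saved under pics/ and viewed, about 12 in all and at most 16, crops included, and the job is handed in when it is done.

Besides the shell and the picture viewer there is one more tool, called after ">>>" as a command line: name --argument value ..., lists and objects as JSON in quotes. move_arm: Moves the arm, as the interface text tells. Shifts and turns lie within -1 to 1; 1 stands for 0.2 m of shift or 2 rad of turn. Its arguments: {"type":"object","properties":{"moves":{"type":"array"}},"required":["moves"]}

```bash
ls; mkdir -p pics
python3 - <<'E'
from plant import *
import cv2
print(tcp_to_tips, sense())
for n in("scene","top"):
    p,d=snapshot(n); cv2.imwrite(f"pics/{n}0.png",p); import numpy as np; np.save(f"pics/{n}0.npy",d); print(n,camera_model(n))
E
```

```text
pics
0.008 {'time_s': 0.0, 'joint_positions': array([-1.30248630e+00,  5.28497086e-01,  1.43387619e+00, -8.27427929e-06,
        1.18139837e+00, -1.78473484e-01]), 'dq': array([ 0.00041159,  0.00054644,  0.00054624,  0.00142194, -0.00050102,
       -0.0008059 ]), 'effort': array([ 2.47139214e-03, -4.40028334e+01, -1.76593333e+01,  6.35309145e-02,
        5.82491315e-02, -1.61283820e-04]), 'tool_pos': array([ 0.26989142, -0.5629414 ,  0.22956093]), 'ee_rot': array([-1.08822504e-03,  9.75150728e-01,  2.21539772e-01, -5.27436629e-05]), 'wrist_force': array([0.03553874, 0.26055485, 0.59171152]), 'wrist_torque': array([-0.00515749,  0.02836119, -0.0362327 ]), 'width': 0.08679406914136567}
scene {'fx': 389.8336355389954, 'fy': 389.8336355389954, 'cx': 320.49139636493436, 'cy': 195.2944657690804, 'dist': array([-0.08265548,  0.        ,  0.        ,  0.        ,  0.        ]), 'position': array([-0.01761323,  0.42564552,  0.83614243]), 'rotation': array([ 0.14958565, -0.40284491,  0.84507359, -0.31810491])}
top {'fx': 508.7429688112035, 'fy': 508.7429688112035, 'cx': 315.0449905424643, 'cy': 195.05021817201128, 'dist': array([-0.03072638,  0.        ,  0.        ,  0.        ,  0.        ]), 'position': array([ 0.42597677, -0.01096085,  1.30427982]), 'rotation': array([ 0.0172548 , -0.70613476,  0.70722999, -0.0300286 ])}
```

View pics/top0.png

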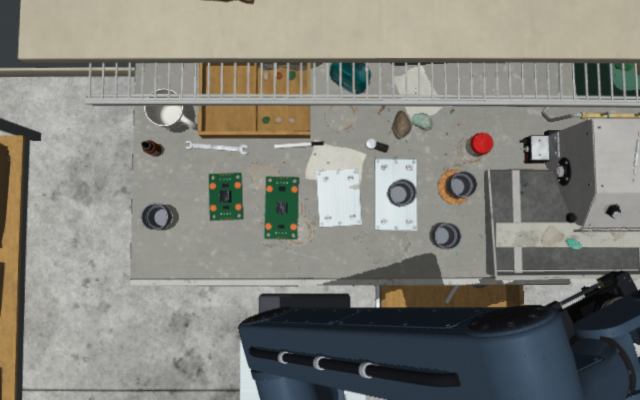

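View pics/scene0.png

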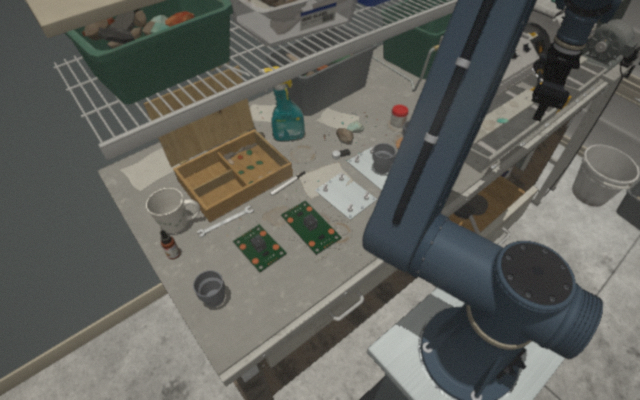

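The top view shows cups at (157,216), (402,191), (445,235) and (462,184, on the coaster). The boards are at (226,196) short and (282,207) long, with the short mount at (339,197) and the long mount at (396,194). The short mount is empty, so cup_2 is absent.

```bash
cat > h.py <<'E'
import numpy as np, cv2
from scipy.spatial.transform import Rotation as R
from plant import *
def rot(q): return R.from_quat(np.roll(q,-1))
def K(c): return np.array([[c["fx"],0,c["cx"]],[0,c["fy"],c["cy"]],[0,0,1]])
def ray(n,px):
    c=camera_model(n); u=cv2.undistortPoints(np.float64(px).reshape(-1,1,2),K(c),c["dist"]).reshape(-1,2)
    return c["position"], rot(c["rotation"]).as_matrix()@np.c_[u,np.ones(len(u))].T
def plane(n,px,z):
    o,r=ray(n,px); r=r.T; return o+r*((z-o[2])/r[:,2])[:,None]
def cloud(n,d):
    v,u=np.mgrid[:400,:640]; o,r=ray(n,np.c_[u.ravel(),v.ravel()])
    return (o+r.T*d.ravel()[:,None]).reshape(400,640,3)
def proj(n,P):
    c=camera_model(n); M=rot(c["rotation"]).inv()
    return cv2.projectPoints(np.float64(P).reshape(-1,1,3),M.as_rotvec(),M.apply(-c["position"]),K(c),c["dist"])[0].reshape(-1,2)
def rect(n,mask,z):
    """largest contour of the mask -> centre, sizes, yaw of the long side, on plane z"""
    c=max(cv2.findContours(mask.astype(np.uint8),cv2.RETR_EXTERNAL,cv2.CHAIN_APPROX_NONE)[0],key=cv2.contourArea)
    P=plane(n,c.reshape(-1,2),z)[:,:2]; (cx,cy),(w,h),a=cv2.minAreaRect(np.float32(P*1000))
    if w<h: w,h,a=h,w,a+90
    return np.array([cx,cy])/1000,(w,h),(a+90)%180-90
E
cat > m.py <<'E'
from h import *
p,d=snapshot("top"); C=cloud("top",d); np.save("pics/p.npy",p); np.save("pics/d.npy",d)
hsv=cv2.cvtColor(p,cv2.COLOR_BGR2HSV)
def win(x,y,r=45): m=np.zeros((400,640),bool); m[y-r:y+r,x-r:x+r]=1; return m
print("bench z",[np.round(C[y,x],3) for x,y in[(190,250),(350,250),(260,240)]])
for n,(x,y) in dict(c3=(157,216),c1=(402,191),base=(462,184),c4=(445,235)).items():
    w=win(x,y,18); z=C[...,2]; m=w&(z>.06)&(z<.1); zr=np.median(z[m]); q=C[m]
    (cx,cy),r=cv2.minEnclosingCircle(np.float32(q[:,:2]*1000)); print(n,m.sum(),"rim z",zr.round(4),"c",round(cx),round(cy),"r",round(r,1))
g=cv2.inRange(hsv,(45,60,30),(90,255,200))>0
g=cv2.morphologyEx(g.astype(np.uint8),cv2.MORPH_CLOSE,np.ones((5,5)))>0
for n,x,y in(("short",226,196),("long",282,207)): print(n,rect("top",g&win(x,y,36),.005))
wh=(hsv[...,1]<40)&(hsv[...,2]>190)
for n,x,y in(("smount",339,197),("lmount",396,194)):
    m=cv2.morphologyEx((wh&win(x,y,40)).astype(np.uint8),cv2.MORPH_OPEN,np.ones((3,3))); print(n,rect("top",m,.004))
cv2.imwrite("pics/crop1.png",cv2.resize(p[140:255,195:435],None,fx=3.3,fy=3.3,interpolation=cv2.INTER_CUBIC))
E
python3 m.py
```

```text
bench z [array([ 0.373,  0.285, -0.004]), array([ 0.426, -0.011,  1.304]), array([0.399, 0.106, 0.002])]
c3 158 rim z 0.0709 c 458 355 r 33.3
c1 159 rim z 0.0757 c 514 -245 r 33.3
base 203 rim z 0.0749 c 533 -396 r 34.4
c4 164 rim z 0.0724 c 410 -355 r 34.1
short (array([0.51014984, 0.19496362]), (118.53392791748047, 83.55097961425781), 2.271313190460205)
long (array([0.48155417, 0.05224434]), (158.0076904296875, 82.75138092041016), -1.626068115234375)
smount (array([ 0.52256769, -0.08502715]), (177.48291015625, 147.13291931152344), 0.035156846046447754)
lmount (array([ 0.51572076, -0.24153247]), (180.55299377441406, 105.83952331542969), -0.5681915283203125)
```

View pics/crop1.png

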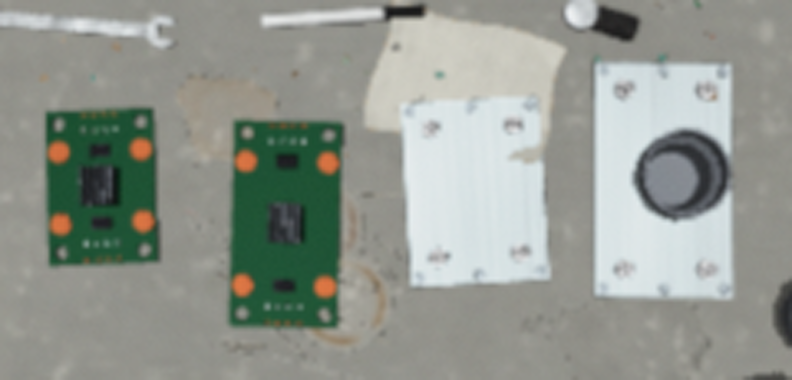

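The crop shows both boards heat sink up with orange press pads and four corner holes each. The mounts are two white plates, and only the long one has a cup on it. Next I check the shelf clearance and get a tighter fit on the short mount.

```bash
cat > f.py <<'E'
from h import *
p=np.load("pics/p.npy"); d=np.load("pics/d.npy"); C=cloud("top",d)
for x in(150,300,400,460,520,580):
    print(x,[np.round(C[y,x],2).tolist() for y in(55,103,120,135,160)])
hsv=cv2.cvtColor(p,cv2.COLOR_BGR2HSV); print("paper",hsv[158,340],hsv[155,320],"mount",hsv[200,340],hsv[175,330],hsv[165,390])
E
python3 f.py
```

```text
150 [[0.67, 0.21, 0.59], [0.66, 0.28, 0.36], [0.69, 0.36, 0.09], [0.67, 0.39, 0.0], [0.6, 0.39, -0.0]]
300 [[0.67, -0.0, 0.59], [0.66, -0.0, 0.36], [0.71, 0.0, 0.01], [0.66, 0.0, 0.05], [0.6, 0.0, -0.0]]
400 [[0.67, -0.15, 0.59], [0.66, -0.19, 0.36], [0.7, -0.25, 0.03], [0.66, -0.25, 0.03], [0.6, -0.25, 0.01]]
460 [[0.68, -0.23, 0.59], [0.67, -0.31, 0.36], [0.71, -0.41, 0.0], [0.67, -0.41, -0.0], [0.6, -0.41, 0.0]]
520 [[0.68, -0.32, 0.6], [0.67, -0.42, 0.36], [0.71, -0.57, 0.0], [0.67, -0.57, 0.0], [0.6, -0.57, -0.0]]
580 [[0.68, -0.41, 0.59], [0.67, -0.54, 0.36], [0.71, -0.73, 0.0], [0.63, -0.62, 0.21], [0.58, -0.62, 0.2]]
paper [ 27  14 201] [ 25  17 200] mount [ 95  12 230] [ 93  11 230] [ 96  16 224]
```

>>> move_arm --moves '[{"rz": 0.075},{"rz": 0.15},{"rz": 0.2235},{"rz": 0.2235},{"rz": 0.2235},{"rz": 0.2235},{"rz": 0.2235},{"rz": 0.2235},{"rz": 0.2235},{"rz": 0.2235}]'

```text
schema error: expected keys x, y, z, rx, ry, rz, claw
```

```bash
cat >> h.py <<'E'
def mounts(p):
    hsv=cv2.cvtColor(p,cv2.COLOR_BGR2HSV); m=cv2.inRange(hsv,(80,4,190),(125,50,255))
    m=cv2.morphologyEx(m,cv2.MORPH_CLOSE,np.ones((3,3)))
    out=[]
    for x,y in((339,197),(396,194)):
        w=np.zeros_like(m); w[y-42:y+42,x-27:x+27]=1; out.append(rect("top",m*w,.004))
    return out
def boards(p,at,z=.005,r=36):
    m=cv2.inRange(cv2.cvtColor(p,cv2.COLOR_BGR2HSV),(45,60,30),(90,255,200)); m=cv2.morphologyEx(m,cv2.MORPH_CLOSE,np.ones((5,5)))
    out=[]
    for x,y in at:
        w=np.zeros_like(m); w[max(y-r,0):y+r,x-r:x+r]=1; out.append(rect("top",m*w,z))
    return out
def st():
    s=sense(); a=rot(s["ee_rot"]).as_matrix(); print("t",round(s["time_s"],2),"p",(s["tool_pos"]*1000).round(1),"yaw",np.degrees(np.arctan2(a[1,0],a[0,0])).round(2),"tilt",a[:2,2].round(4),"F",s["wrist_force"].round(1),"w",round(s["width"]*1000,1),"j6",s["joint_positions"][5].round(2))
E
python3 -c "
from h import *
for m in mounts(np.load('pics/p.npy')): print(m)
st()"
```

```text
(array([ 0.50634183, -0.09435128]), (142.65472412109375, 108.33989715576172), 3.2416670322418213)
(array([ 0.51576373, -0.24153233]), (180.6370086669922, 105.83988952636719), -0.5667724609375)
t 0.15 p [ 269.9 -563.1  229.8] yaw 25.6 tilt [-0.0005  0.0017] F [ 0.5  0.1 -0.7] w 86.9 j6 -0.18
```

>>> move_arm --moves '[{"x": 0,"y": 0,"z": 0,"rx": 0,"ry": 0,"rz": 0.075,"claw": 0},{"x": 0,"y": 0,"z": 0,"rx": 0,"ry": 0,"rz": 0.15,"claw": 0},{"x": 0,"y": 0,"z": 0,"rx": 0,"ry": 0,"rz": 0.2235,"claw": 0},{"x": 0,"y": 0,"z": 0,"rx": 0,"ry": 0,"rz": 0.2235,"claw": 0},{"x": 0,"y": 0,"z": 0,"rx": 0,"ry": 0,"rz": 0.2235,"claw": 0},{"x": 0,"y": 0,"z": 0,"rx": 0,"ry": 0,"rz": 0.2235,"claw": 0},{"x": 0,"y": 0,"z": 0,"rx": 0,"ry": 0,"rz": 0.2235,"claw": 0},{"x": 0,"y": 0,"z": 0,"rx": 0,"ry": 0,"rz": 0.2235,"claw": 0},{"x": 0,"y": 0,"z": 0,"rx": 0,"ry": 0,"rz": 0.2235,"claw": 0},{"x": 0,"y": 0,"z": 0,"rx": 0,"ry": 0,"rz": 0.2235,"claw": 0}]'

```text
time_s: 1.15
tool_pos: [0.2701, -0.5636, 0.2306]
ee_rot: [0.0, 1.0, 0.0, 0.0]
wrist_force: [0.3, -0.3, 0.3]
width: 0.0869
```

>>> move_arm --moves '[{"x": 0.14,"y": -0.2,"z": 0,"rx": 0,"ry": 0,"rz": 0,"claw": 0},{"x": 0.28,"y": -0.4,"z": 0,"rx": 0,"ry": 0,"rz": 0,"claw": 0},{"x": 0.42,"y": -0.6,"z": 0,"rx": 0,"ry": 0,"rz": 0,"claw": 0},{"x": 0.56,"y": -0.8,"z": 0,"rx": 0,"ry": 0,"rz": 0,"claw": 0},{"x": 0.7,"y": -1,"z": 0,"rx": 0,"ry": 0,"rz": 0,"claw": 0},{"x": 0.7,"y": -1,"z": 0.1,"rx": 0,"ry": 0,"rz": 0,"claw": 0},{"x": 0.7,"y": -1,"z": 0.25,"rx": 0,"ry": 0,"rz": 0,"claw": 0},{"x": 0.7,"y": -1,"z": 0.4,"rx": 0,"ry": 0,"rz": 0,"claw": 0},{"x": 0.7,"y": -1,"z": 0.5,"rx": 0,"ry": 0,"rz": 0,"claw": 0},{"x": 0.7,"y": -1,"z": 0.5,"rx": 0,"ry": 0,"rz": 0,"claw": 0}]'

```text
time_s: 2.15
tool_pos: [0.4089, -0.3619, 0.128]
ee_rot: [-0.003, 1.0, 0.0, -0.002]
wrist_force: [-0.5, 0.7, -0.0]
width: 0.0869
```

>>> move_arm --moves '[{"x": 0,"y": -0.045,"z": 0.1,"rx": 0,"ry": 0,"rz": 0,"claw": 0},{"x": 0,"y": -0.045,"z": 0.2,"rx": 0,"ry": 0,"rz": 0,"claw": 0},{"x": 0,"y": -0.045,"z": 0.3,"rx": 0,"ry": 0,"rz": 0,"claw": 0},{"x": 0,"y": -0.045,"z": 0.365,"rx": 0,"ry": 0,"rz": 0,"claw": 0},{"x": 0,"y": -0.045,"z": 0.365,"rx": 0,"ry": 0,"rz": 0,"claw": 0},{"x": 0,"y": -0.045,"z": 0.365,"rx": 0,"ry": 0,"rz": 0,"claw": 1},{"x": 0,"y": -0.045,"z": 0.365,"rx": 0,"ry": 0,"rz": 0,"claw": 1},{"x": 0,"y": -0.045,"z": 0.365,"rx": 0,"ry": 0,"rz": 0,"claw": 1},{"x": 0,"y": -0.045,"z": 0.365,"rx": 0,"ry": 0,"rz": 0,"claw": 1},{"x": 0,"y": -0.045,"z": 0.365,"rx": 0,"ry": 0,"rz": 0,"claw": 1}]'

```text
time_s: 3.15
tool_pos: [0.4105, -0.355, 0.0584]
ee_rot: [0.001, 1.0, -0.0, 0.001]
wrist_force: [-0.6, 1.4, 6.2]
width: 0.0682
```

>>> move_arm --moves '[{"x": 0,"y": 0,"z": 0,"rx": 0,"ry": 0,"rz": 0,"claw": 1},{"x": 0,"y": 0,"z": -0.1,"rx": 0,"ry": 0,"rz": 0,"claw": 1},{"x": 0,"y": 0,"z": -0.25,"rx": 0,"ry": 0,"rz": 0,"claw": 1},{"x": 0,"y": 0,"z": -0.4,"rx": 0,"ry": 0,"rz": 0,"claw": 1},{"x": 0,"y": 0,"z": -0.55,"rx": 0,"ry": 0,"rz": 0,"claw": 1},{"x": 0.15,"y": 0.05,"z": -0.6,"rx": 0,"ry": 0,"rz": 0,"claw": 1},{"x": 0.3,"y": 0.1,"z": -0.6,"rx": 0,"ry": 0,"rz": 0,"claw": 1},{"x": 0.5,"y": 0.17,"z": -0.6,"rx": 0,"ry": 0,"rz": 0,"claw": 1},{"x": 0.615,"y": 0.205,"z": -0.6,"rx": 0,"ry": 0,"rz": 0,"claw": 1},{"x": 0.615,"y": 0.205,"z": -0.6,"rx": 0,"ry": 0,"rz": 0,"claw": 1}]'

```text
time_s: 4.15
tool_pos: [0.5361, -0.3967, 0.1772]
ee_rot: [0.001, 1.0, 0.001, 0.001]
wrist_force: [-0.0, -0.1, -0.6]
width: 0.068
```

```bash
cat > c.py <<'E'
from h import *
st(); p,d=snapshot("scene"); cv2.imwrite("pics/s1.png",cv2.resize(p[100:220,330:490],None,fx=3,fy=3))
p,d=snapshot("top"); cv2.imwrite("pics/t1.png",cv2.resize(p[130:280,330:530],None,fx=3,fy=3))
a=cv2.resize(cv2.imread("pics/t1.png"),None,fx=.8,fy=.8);b=cv2.imread("pics/s1.png")
h=min(len(a),len(b)); cv2.imwrite("pics/j1.png",cv2.resize(np.hstack([a[:h],b[:h]]),None,fx=.8,fy=.8))
E
python3 c.py
```

```text
t 4.15 p [ 536.1 -396.7  177.2] yaw 0.08 tilt [ 0.0026 -0.0021] F [-0.  -0.1 -0.6] w 68.0 j6 0.76
```

View pics/j1.png

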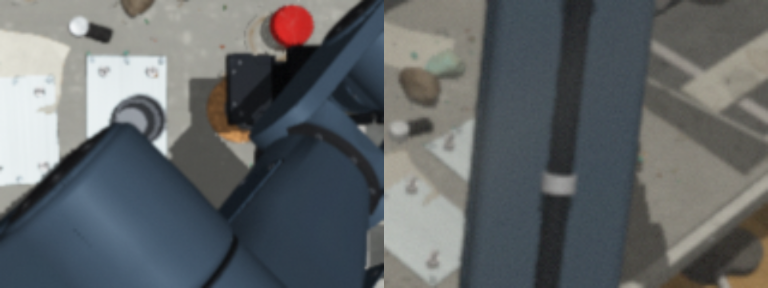

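The arm hides the cup from both cameras. The steady 68 mm width and −0.6 N show that it is held, so I lower it into the base cup.

>>> move_arm --moves '[{"x": -0.005,"y": 0,"z": 0.05,"rx": 0,"ry": 0,"rz": 0,"claw": 1},{"x": -0.005,"y": 0,"z": 0.1,"rx": 0,"ry": 0,"rz": 0,"claw": 1},{"x": -0.005,"y": 0,"z": 0.15,"rx": 0,"ry": 0,"rz": 0,"claw": 1},{"x": -0.005,"y": 0,"z": 0.2,"rx": 0,"ry": 0,"rz": 0,"claw": 1},{"x": -0.005,"y": 0,"z": 0.25,"rx": 0,"ry": 0,"rz": 0,"claw": 1},{"x": -0.005,"y": 0,"z": 0.3,"rx": 0,"ry": 0,"rz": 0,"claw": 1},{"x": -0.005,"y": 0,"z": 0.35,"rx": 0,"ry": 0,"rz": 0,"claw": 1},{"x": -0.005,"y": 0,"z": 0.39,"rx": 0,"ry": 0,"rz": 0,"claw": 1},{"x": -0.005,"y": 0,"z": 0.42,"rx": 0,"ry": 0,"rz": 0,"claw": 1},{"x": -0.005,"y": 0,"z": 0.42,"rx": 0,"ry": 0,"rz": 0,"claw": 1}]'

```text
time_s: 5.25
tool_pos: [0.5324, -0.3957, 0.0932]
ee_rot: [-0.0, 1.0, -0.0, 0.0]
wrist_force: [-0.3, -0.1, 0.0]
width: 0.0681
```

>>> move_arm --moves '[{"x": 0,"y": 0,"z": 0,"rx": 0,"ry": 0,"rz": 0,"claw": 0},{"x": 0,"y": 0,"z": 0,"rx": 0,"ry": 0,"rz": 0,"claw": 0},{"x": 0,"y": 0,"z": 0,"rx": 0,"ry": 0,"rz": 0,"claw": 0},{"x": 0,"y": 0,"z": 0,"rx": 0,"ry": 0,"rz": 0,"claw": 0},{"x": 0,"y": 0,"z": -0.1,"rx": 0,"ry": 0,"rz": 0,"claw": 0},{"x": 0,"y": 0,"z": -0.2,"rx": 0,"ry": 0,"rz": 0,"claw": 0},{"x": 0,"y": 0,"z": -0.3,"rx": 0,"ry": 0,"rz": 0,"claw": 0},{"x": 0,"y": 0,"z": -0.3,"rx": 0,"ry": 0,"rz": 0,"claw": 0},{"x": -0.04,"y": -0.15,"z": -0.3,"rx": 0,"ry": 0,"rz": 0,"claw": 0},{"x": -0.09,"y": -0.3,"z": -0.3,"rx": 0,"ry": 0,"rz": 0,"claw": 0}]'

```text
time_s: 6.25
tool_pos: [0.5137, -0.3355, 0.1527]
ee_rot: [-0.0, 1.0, -0.001, 0.0]
wrist_force: [-0.1, 0.8, -0.3]
width: 0.0871
```

>>> move_arm --moves '[{"x": 0,"y": -0.25,"z": 0,"rx": 0,"ry": 0,"rz": 0,"claw": 0},{"x": 0,"y": -0.455,"z": 0,"rx": 0,"ry": 0,"rz": 0,"claw": 0},{"x": 0,"y": -0.455,"z": 0.1,"rx": 0,"ry": 0,"rz": 0,"claw": 0},{"x": 0,"y": -0.455,"z": 0.2,"rx": 0,"ry": 0,"rz": 0,"claw": 0},{"x": 0,"y": -0.455,"z": 0.35,"rx": 0,"ry": 0,"rz": 0,"claw": 0},{"x": 0,"y": -0.455,"z": 0.46,"rx": 0,"ry": 0,"rz": 0,"claw": 0},{"x": 0,"y": -0.455,"z": 0.46,"rx": 0,"ry": 0,"rz": 0,"claw": 0},{"x": 0,"y": -0.455,"z": 0.46,"rx": 0,"ry": 0,"rz": 0,"claw": 1},{"x": 0,"y": -0.455,"z": 0.46,"rx": 0,"ry": 0,"rz": 0,"claw": 1},{"x": 0,"y": -0.455,"z": 0.46,"rx": 0,"ry": 0,"rz": 0,"claw": 1}]'

```text
time_s: 7.25
tool_pos: [0.5149, -0.2452, 0.0628]
ee_rot: [0.001, 1.0, -0.0, 0.001]
wrist_force: [-0.3, -0.0, 0.2]
width: 0.0706
```

```bash
sed -i 's/s1.png/s2.png/;s/t1.png/t2.png/g;s/j1.png/j2.png/' c.py; python3 c.py
```

```text
t 7.25 p [ 514.9 -245.2   62.8] yaw -0.01 tilt [ 0.0021 -0.0015] F [-0.3 -0.   0.2] w 70.6 j6 0.93
```

View pics/t2.png

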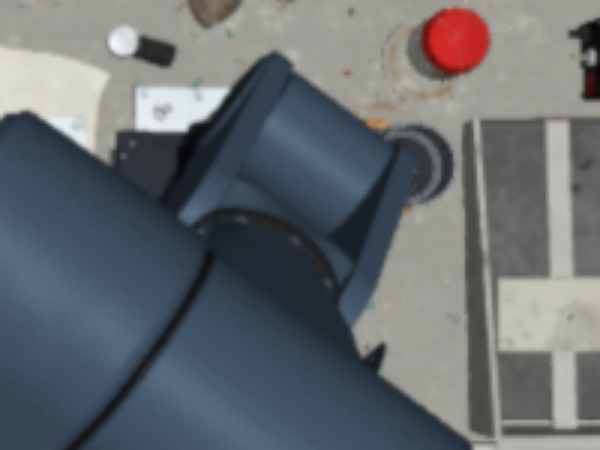

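The stack sits on the coaster at about crop (425,165). I carry cup_1 over to it.

>>> move_arm --moves '[{"x": 0,"y": 0,"z": 0,"rx": 0,"ry": 0,"rz": 0,"claw": 1},{"x": 0,"y": 0,"z": 0,"rx": 0,"ry": 0,"rz": 0,"claw": 1},{"x": 0,"y": 0,"z": -0.15,"rx": 0,"ry": 0,"rz": 0,"claw": 1},{"x": 0,"y": 0,"z": -0.35,"rx": 0,"ry": 0,"rz": 0,"claw": 1},{"x": 0,"y": 0,"z": -0.55,"rx": 0,"ry": 0,"rz": 0,"claw": 1},{"x": 0.02,"y": 0.1,"z": -0.715,"rx": 0,"ry": 0,"rz": 0,"claw": 1},{"x": 0.04,"y": 0.27,"z": -0.715,"rx": 0,"ry": 0,"rz": 0,"claw": 1},{"x": 0.06,"y": 0.45,"z": -0.715,"rx": 0,"ry": 0,"rz": 0,"claw": 1},{"x": 0.09,"y": 0.65,"z": -0.715,"rx": 0,"ry": 0,"rz": 0,"claw": 1},{"x": 0.09,"y": 0.755,"z": -0.715,"rx": 0,"ry": 0,"rz": 0,"claw": 1}]'

```text
time_s: 8.35
tool_pos: [0.5324, -0.399, 0.2045]
ee_rot: [0.001, 1.0, -0.001, 0.001]
wrist_force: [-0.6, 0.6, -0.3]
width: 0.0681
```

>>> move_arm --moves '[{"x": 0,"y": 0,"z": 0,"rx": 0,"ry": 0,"rz": 0,"claw": 1},{"x": 0,"y": 0,"z": 0,"rx": 0,"ry": 0,"rz": 0,"claw": 1},{"x": 0,"y": 0,"z": 0.06,"rx": 0,"ry": 0,"rz": 0,"claw": 1},{"x": 0,"y": 0,"z": 0.12,"rx": 0,"ry": 0,"rz": 0,"claw": 1},{"x": 0,"y": 0,"z": 0.18,"rx": 0,"ry": 0,"rz": 0,"claw": 1},{"x": 0,"y": 0,"z": 0.24,"rx": 0,"ry": 0,"rz": 0,"claw": 1},{"x": 0,"y": 0,"z": 0.3,"rx": 0,"ry": 0,"rz": 0,"claw": 1},{"x": 0,"y": 0,"z": 0.36,"rx": 0,"ry": 0,"rz": 0,"claw": 1},{"x": 0,"y": 0,"z": 0.405,"rx": 0,"ry": 0,"rz": 0,"claw": 1},{"x": 0,"y": 0,"z": 0.405,"rx": 0,"ry": 0,"rz": 0,"claw": 1}]'

```text
time_s: 9.35
tool_pos: [0.5322, -0.3957, 0.1229]
ee_rot: [-0.0, 1.0, -0.0, -0.0]
wrist_force: [0.2, -0.1, -0.2]
width: 0.068
```

>>> move_arm --moves '[{"x": 0,"y": 0,"z": 0,"rx": 0,"ry": 0,"rz": 0,"claw": 0},{"x": 0,"y": 0,"z": 0,"rx": 0,"ry": 0,"rz": 0,"claw": 0},{"x": 0,"y": 0,"z": 0,"rx": 0,"ry": 0,"rz": 0,"claw": 0},{"x": 0,"y": 0,"z": 0,"rx": 0,"ry": 0,"rz": 0,"claw": 0},{"x": 0,"y": 0,"z": -0.1,"rx": 0,"ry": 0,"rz": 0,"claw": 0},{"x": 0,"y": 0,"z": -0.2,"rx": 0,"ry": 0,"rz": 0,"claw": 0},{"x": 0,"y": 0,"z": -0.3,"rx": 0,"ry": 0,"rz": 0,"claw": 0},{"x": 0,"y": 0,"z": -0.4,"rx": 0,"ry": 0,"rz": 0,"claw": 0},{"x": 0,"y": -0.15,"z": -0.4,"rx": 0,"ry": 0,"rz": 0,"claw": 0},{"x": 0,"y": -0.3,"z": -0.4,"rx": 0,"ry": 0,"rz": 0,"claw": 0}]'

```text
time_s: 10.35
tool_pos: [0.5324, -0.3362, 0.2047]
ee_rot: [0.001, 1.0, -0.001, 0.001]
wrist_force: [0.1, 1.0, 0.4]
width: 0.087
```

>>> move_arm --moves '[{"x": -0.01,"y": -0.1,"z": 0,"rx": 0,"ry": 0,"rz": 0,"claw": 0},{"x": -0.02,"y": -0.2,"z": 0,"rx": 0,"ry": 0,"rz": 0,"claw": 0},{"x": -0.03,"y": -0.3,"z": 0,"rx": 0,"ry": 0,"rz": 0,"claw": 0},{"x": -0.04,"y": -0.4,"z": 0,"rx": 0,"ry": 0,"rz": 0,"claw": 0},{"x": -0.05,"y": -0.5,"z": 0,"rx": 0,"ry": 0,"rz": 0,"claw": 0},{"x": -0.06,"y": -0.6,"z": 0,"rx": 0,"ry": 0,"rz": 0,"claw": 0},{"x": -0.08,"y": -0.7,"z": 0,"rx": 0,"ry": 0,"rz": 0,"claw": 0},{"x": -0.1,"y": -0.8,"z": 0,"rx": 0,"ry": 0,"rz": 0,"claw": 0},{"x": -0.11,"y": -0.9,"z": 0,"rx": 0,"ry": 0,"rz": 0,"claw": 0},{"x": -0.12,"y": -1,"z": 0,"rx": 0,"ry": 0,"rz": 0,"claw": 0}]'

```text
time_s: 11.35
tool_pos: [0.5077, -0.134, 0.2036]
ee_rot: [-0.0, 1.0, -0.0, -0.0]
wrist_force: [0.5, 0.0, 0.2]
width: 0.0874
```

>>> move_arm --moves '[{"x": -0.01,"y": -0.1,"z": 0,"rx": 0,"ry": 0,"rz": 0,"claw": 0},{"x": -0.02,"y": -0.2,"z": 0,"rx": 0,"ry": 0,"rz": 0,"claw": 0},{"x": -0.03,"y": -0.3,"z": 0,"rx": 0,"ry": 0,"rz": 0,"claw": 0},{"x": -0.04,"y": -0.4,"z": 0,"rx": 0,"ry": 0,"rz": 0,"claw": 0},{"x": -0.05,"y": -0.5,"z": 0,"rx": 0,"ry": 0,"rz": 0,"claw": 0},{"x": -0.06,"y": -0.6,"z": 0,"rx": 0,"ry": 0,"rz": 0,"claw": 0},{"x": -0.08,"y": -0.7,"z": 0,"rx": 0,"ry": 0,"rz": 0,"claw": 0},{"x": -0.1,"y": -0.8,"z": 0,"rx": 0,"ry": 0,"rz": 0,"claw": 0},{"x": -0.11,"y": -0.9,"z": 0,"rx": 0,"ry": 0,"rz": 0,"claw": 0},{"x": -0.12,"y": -1,"z": 0,"rx": 0,"ry": 0,"rz": 0,"claw": 0}]'

```text
time_s: 12.35
tool_pos: [0.4834, 0.0658, 0.2036]
ee_rot: [0.0, 1.0, -0.0, 0.0]
wrist_force: [-0.1, 0.4, -0.4]
width: 0.087
```

```bash
cat > d.py <<'E'
from h import *
st(); p,d=snapshot("top"); cv2.imwrite("pics/t3.png",cv2.resize(p[130:280,100:520],None,fx=1.9,fy=1.9)); C=cloud("top",d)
for n,(x,y) in dict(c3=(157,216),stack=(462,184)).items():
    q=C[y-20:y+20,x-20:x+20]; z=q[...,2]; q=q[(z>.058)&(z<.2)]; 
    if len(q)==0: print(n,"none"); continue
    zr=np.percentile(q[:,2],95); q=q[q[:,2]>zr-.012]; print(n,"rim",zr.round(4),cv2.minEnclosingCircle(np.float32(q[:,:2]*1000)))
E
python3 d.py
```

```text
t 12.35 p [483.4  65.8 203.6] yaw -0.01 tilt [ 0.0001 -0.    ] F [-0.1  0.4 -0.4] w 87.0 j6 1.48
c3 rim 0.0767 ((458.1228332519531, 354.8483581542969), 33.818016052246094)
stack rim 0.1388 ((531.6195678710938, -396.27099609375), 33.19935607910156)
```

View pics/t3.png

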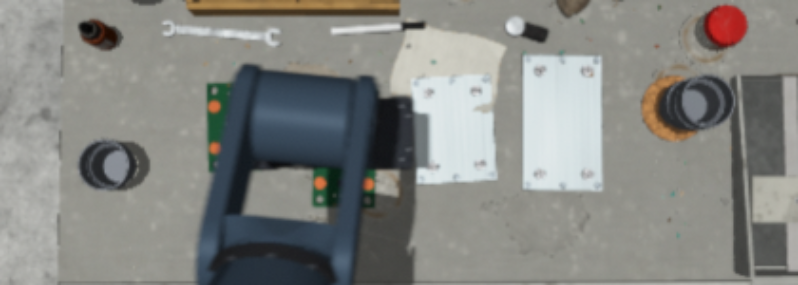

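The picture shows the stack on the coaster, with its rim at 139 mm as expected. Both mounts are clear and cup_3 is at crop (110,165). I fetch it next.

>>> move_arm --moves '[{"x": -0.01,"y": -0.1,"z": 0,"rx": 0,"ry": 0,"rz": 0,"claw": 0},{"x": -0.02,"y": -0.2,"z": 0,"rx": 0,"ry": 0,"rz": 0,"claw": 0},{"x": -0.03,"y": -0.3,"z": 0,"rx": 0,"ry": 0,"rz": 0,"claw": 0},{"x": -0.04,"y": -0.4,"z": 0,"rx": 0,"ry": 0,"rz": 0,"claw": 0},{"x": -0.05,"y": -0.5,"z": 0,"rx": 0,"ry": 0,"rz": 0,"claw": 0},{"x": -0.06,"y": -0.6,"z": 0,"rx": 0,"ry": 0,"rz": 0,"claw": 0},{"x": -0.08,"y": -0.7,"z": 0,"rx": 0,"ry": 0,"rz": 0,"claw": 0},{"x": -0.1,"y": -0.8,"z": 0,"rx": 0,"ry": 0,"rz": 0,"claw": 0},{"x": -0.12,"y": -0.9,"z": 0,"rx": 0,"ry": 0,"rz": 0,"claw": 0},{"x": -0.13,"y": -1,"z": 0,"rx": 0,"ry": 0,"rz": 0,"claw": 0}]'

```text
time_s: 13.4
tool_pos: [0.4573, 0.2652, 0.2035]
ee_rot: [0.0, 1.0, 0.0, -0.0]
wrist_force: [-0.3, -0.8, -0.1]
width: 0.0872
```

>>> move_arm --moves '[{"x": 0,"y": -0.15,"z": 0,"rx": 0,"ry": 0,"rz": 0,"claw": 0},{"x": 0,"y": -0.3,"z": 0,"rx": 0,"ry": 0,"rz": 0,"claw": 0},{"x": 0,"y": -0.455,"z": 0.05,"rx": 0,"ry": 0,"rz": 0,"claw": 0},{"x": 0,"y": -0.455,"z": 0.15,"rx": 0,"ry": 0,"rz": 0,"claw": 0},{"x": 0,"y": -0.455,"z": 0.3,"rx": 0,"ry": 0,"rz": 0,"claw": 0},{"x": 0,"y": -0.455,"z": 0.45,"rx": 0,"ry": 0,"rz": 0,"claw": 0},{"x": 0,"y": -0.455,"z": 0.6,"rx": 0,"ry": 0,"rz": 0,"claw": 0},{"x": 0,"y": -0.455,"z": 0.73,"rx": 0,"ry": 0,"rz": 0,"claw": 0},{"x": 0,"y": -0.455,"z": 0.73,"rx": 0,"ry": 0,"rz": 0,"claw": 0},{"x": 0,"y": -0.455,"z": 0.73,"rx": 0,"ry": 0,"rz": 0,"claw": 1}]'

```text
time_s: 14.4
tool_pos: [0.458, 0.3554, 0.0576]
ee_rot: [0.0, 1.0, -0.0, -0.0]
wrist_force: [-0.2, 0.3, 0.1]
width: 0.0841
```

>>> move_arm --moves '[{"x": 0,"y": 0,"z": 0,"rx": 0,"ry": 0,"rz": 0,"claw": 1},{"x": 0,"y": 0,"z": 0,"rx": 0,"ry": 0,"rz": 0,"claw": 1},{"x": 0,"y": 0,"z": 0,"rx": 0,"ry": 0,"rz": 0,"claw": 1},{"x": 0,"y": 0,"z": 0,"rx": 0,"ry": 0,"rz": 0,"claw": 1},{"x": 0,"y": 0,"z": -0.15,"rx": 0,"ry": 0,"rz": 0,"claw": 1},{"x": 0,"y": 0,"z": -0.35,"rx": 0,"ry": 0,"rz": 0,"claw": 1},{"x": 0,"y": 0,"z": -0.55,"rx": 0,"ry": 0,"rz": 0,"claw": 1},{"x": 0,"y": 0,"z": -0.75,"rx": 0,"ry": 0,"rz": 0,"claw": 1},{"x": 0,"y": 0,"z": -0.885,"rx": 0,"ry": 0,"rz": 0,"claw": 1},{"x": 0,"y": 0,"z": -0.885,"rx": 0,"ry": 0,"rz": 0,"claw": 1}]'

```text
time_s: 15.4
tool_pos: [0.4606, 0.3566, 0.2394]
ee_rot: [-0.002, 1.0, -0.0, 0.005]
wrist_force: [0.6, 0.1, -0.9]
width: 0.0668
```

>>> move_arm --moves '[{"x": 0.01,"y": 0.05,"z": 0,"rx": 0,"ry": 0,"rz": 0,"claw": 1},{"x": 0.02,"y": 0.12,"z": 0,"rx": 0,"ry": 0,"rz": 0,"claw": 1},{"x": 0.03,"y": 0.22,"z": 0,"rx": 0,"ry": 0,"rz": 0,"claw": 1},{"x": 0.04,"y": 0.33,"z": 0,"rx": 0,"ry": 0,"rz": 0,"claw": 1},{"x": 0.05,"y": 0.44,"z": 0,"rx": 0,"ry": 0,"rz": 0,"claw": 1},{"x": 0.06,"y": 0.55,"z": 0,"rx": 0,"ry": 0,"rz": 0,"claw": 1},{"x": 0.07,"y": 0.66,"z": 0,"rx": 0,"ry": 0,"rz": 0,"claw": 1},{"x": 0.08,"y": 0.77,"z": 0,"rx": 0,"ry": 0,"rz": 0,"claw": 1},{"x": 0.09,"y": 0.88,"z": 0,"rx": 0,"ry": 0,"rz": 0,"claw": 1},{"x": 0.1,"y": 1,"z": 0,"rx": 0,"ry": 0,"rz": 0,"claw": 1}]'

```text
time_s: 16.4
tool_pos: [0.4767, 0.1532, 0.2326]
ee_rot: [0.0, 1.0, -0.0, -0.002]
wrist_force: [0.4, -0.0, -0.3]
width: 0.0671
```

>>> move_arm --moves '[{"x": 0.01,"y": 0.1,"z": 0,"rx": 0,"ry": 0,"rz": 0,"claw": 1},{"x": 0.02,"y": 0.2,"z": 0,"rx": 0,"ry": 0,"rz": 0,"claw": 1},{"x": 0.03,"y": 0.3,"z": 0,"rx": 0,"ry": 0,"rz": 0,"claw": 1},{"x": 0.04,"y": 0.4,"z": 0,"rx": 0,"ry": 0,"rz": 0,"claw": 1},{"x": 0.05,"y": 0.5,"z": 0,"rx": 0,"ry": 0,"rz": 0,"claw": 1},{"x": 0.06,"y": 0.6,"z": 0,"rx": 0,"ry": 0,"rz": 0,"claw": 1},{"x": 0.07,"y": 0.7,"z": 0,"rx": 0,"ry": 0,"rz": 0,"claw": 1},{"x": 0.08,"y": 0.8,"z": 0,"rx": 0,"ry": 0,"rz": 0,"claw": 1},{"x": 0.09,"y": 0.9,"z": 0,"rx": 0,"ry": 0,"rz": 0,"claw": 1},{"x": 0.1,"y": 1,"z": 0,"rx": 0,"ry": 0,"rz": 0,"claw": 1}]'

```text
time_s: 17.4
tool_pos: [0.4962, -0.0461, 0.2326]
ee_rot: [-0.001, 1.0, -0.001, -0.002]
wrist_force: [-0.7, -0.3, -0.3]
width: 0.0671
```

>>> move_arm --moves '[{"x": 0.01,"y": 0.1,"z": 0,"rx": 0,"ry": 0,"rz": 0,"claw": 1},{"x": 0.02,"y": 0.2,"z": 0,"rx": 0,"ry": 0,"rz": 0,"claw": 1},{"x": 0.03,"y": 0.3,"z": 0,"rx": 0,"ry": 0,"rz": 0,"claw": 1},{"x": 0.04,"y": 0.4,"z": 0,"rx": 0,"ry": 0,"rz": 0,"claw": 1},{"x": 0.05,"y": 0.5,"z": 0,"rx": 0,"ry": 0,"rz": 0,"claw": 1},{"x": 0.06,"y": 0.6,"z": 0,"rx": 0,"ry": 0,"rz": 0,"claw": 1},{"x": 0.07,"y": 0.7,"z": 0,"rx": 0,"ry": 0,"rz": 0,"claw": 1},{"x": 0.08,"y": 0.8,"z": 0,"rx": 0,"ry": 0,"rz": 0,"claw": 1},{"x": 0.09,"y": 0.9,"z": 0,"rx": 0,"ry": 0,"rz": 0,"claw": 1},{"x": 0.1,"y": 1,"z": 0,"rx": 0,"ry": 0,"rz": 0,"claw": 1}]'

```text
time_s: 18.4
tool_pos: [0.5175, -0.2461, 0.2337]
ee_rot: [-0.0, 1.0, -0.0, -0.001]
wrist_force: [1.5, 0.5, -0.2]
width: 0.0672
```

>>> move_arm --moves '[{"x": 0.01,"y": 0.1,"z": 0,"rx": 0,"ry": 0,"rz": 0,"claw": 1},{"x": 0.02,"y": 0.2,"z": 0,"rx": 0,"ry": 0,"rz": 0,"claw": 1},{"x": 0.03,"y": 0.3,"z": 0,"rx": 0,"ry": 0,"rz": 0,"claw": 1},{"x": 0.04,"y": 0.4,"z": 0,"rx": 0,"ry": 0,"rz": 0,"claw": 1},{"x": 0.05,"y": 0.5,"z": 0,"rx": 0,"ry": 0,"rz": 0,"claw": 1},{"x": 0.06,"y": 0.6,"z": 0,"rx": 0,"ry": 0,"rz": 0,"claw": 1},{"x": 0.07,"y": 0.69,"z": 0,"rx": 0,"ry": 0,"rz": 0,"claw": 1},{"x": 0.07,"y": 0.755,"z": 0,"rx": 0,"ry": 0,"rz": 0,"claw": 1},{"x": 0.07,"y": 0.755,"z": 0,"rx": 0,"ry": 0,"rz": 0,"claw": 1},{"x": 0.07,"y": 0.755,"z": 0,"rx": 0,"ry": 0,"rz": 0,"claw": 1}]'

```text
time_s: 19.4
tool_pos: [0.5318, -0.3954, 0.2342]
ee_rot: [-0.001, 1.0, -0.0, -0.0]
wrist_force: [0.1, -0.1, -0.2]
width: 0.0672
```

>>> move_arm --moves '[{"x": 0,"y": 0,"z": 0.05,"rx": 0,"ry": 0,"rz": 0,"claw": 1},{"x": 0,"y": 0,"z": 0.1,"rx": 0,"ry": 0,"rz": 0,"claw": 1},{"x": 0,"y": 0,"z": 0.15,"rx": 0,"ry": 0,"rz": 0,"claw": 1},{"x": 0,"y": 0,"z": 0.2,"rx": 0,"ry": 0,"rz": 0,"claw": 1},{"x": 0,"y": 0,"z": 0.25,"rx": 0,"ry": 0,"rz": 0,"claw": 1},{"x": 0,"y": 0,"z": 0.3,"rx": 0,"ry": 0,"rz": 0,"claw": 1},{"x": 0,"y": 0,"z": 0.35,"rx": 0,"ry": 0,"rz": 0,"claw": 1},{"x": 0,"y": 0,"z": 0.39,"rx": 0,"ry": 0,"rz": 0,"claw": 1},{"x": 0,"y": 0,"z": 0.41,"rx": 0,"ry": 0,"rz": 0,"claw": 1},{"x": 0,"y": 0,"z": 0.41,"rx": 0,"ry": 0,"rz": 0,"claw": 1}]'

```text
time_s: 20.4
tool_pos: [0.5325, -0.3961, 0.1532]
ee_rot: [0.001, 1.0, -0.0, 0.001]
wrist_force: [-0.5, -0.0, 1.8]
width: 0.0674
```

>>> move_arm --moves '[{"x": 0,"y": 0,"z": 0,"rx": 0,"ry": 0,"rz": 0,"claw": 0},{"x": 0,"y": 0,"z": 0,"rx": 0,"ry": 0,"rz": 0,"claw": 0},{"x": 0,"y": 0,"z": 0,"rx": 0,"ry": 0,"rz": 0,"claw": 0},{"x": 0,"y": 0,"z": 0,"rx": 0,"ry": 0,"rz": 0,"claw": 0},{"x": 0,"y": 0,"z": -0.1,"rx": 0,"ry": 0,"rz": 0,"claw": 0},{"x": 0,"y": 0,"z": -0.2,"rx": 0,"ry": 0,"rz": 0,"claw": 0},{"x": 0,"y": 0,"z": -0.3,"rx": 0,"ry": 0,"rz": 0,"claw": 0},{"x": 0,"y": 0,"z": -0.4,"rx": 0,"ry": 0,"rz": 0,"claw": 0},{"x": 0,"y": -0.15,"z": -0.4,"rx": 0,"ry": 0,"rz": 0,"claw": 0},{"x": 0,"y": -0.3,"z": -0.4,"rx": 0,"ry": 0,"rz": 0,"claw": 0}]'

```text
time_s: 21.4
tool_pos: [0.5323, -0.3361, 0.2334]
ee_rot: [0.001, 1.0, -0.001, 0.001]
wrist_force: [1.2, 0.5, -0.7]
width: 0.0871
```

>>> move_arm --moves '[{"x": -0.03,"y": -0.1,"z": 0,"rx": 0,"ry": 0,"rz": 0,"claw": 0},{"x": -0.06,"y": -0.2,"z": 0,"rx": 0,"ry": 0,"rz": 0,"claw": 0},{"x": -0.09,"y": -0.3,"z": 0,"rx": 0,"ry": 0,"rz": 0,"claw": 0},{"x": -0.12,"y": -0.4,"z": 0,"rx": 0,"ry": 0,"rz": 0,"claw": 0},{"x": -0.15,"y": -0.5,"z": 0,"rx": 0,"ry": 0,"rz": 0,"claw": 0},{"x": -0.18,"y": -0.6,"z": 0,"rx": 0,"ry": 0,"rz": 0,"claw": 0},{"x": -0.21,"y": -0.7,"z": 0,"rx": 0,"ry": 0,"rz": 0,"claw": 0},{"x": -0.25,"y": -0.8,"z": 0,"rx": 0,"ry": 0,"rz": 0,"claw": 0},{"x": -0.25,"y": -0.8,"z": 0,"rx": 0,"ry": 0,"rz": 0,"claw": 0},{"x": -0.25,"y": -0.8,"z": 0,"rx": 0,"ry": 0,"rz": 0,"claw": 0}]'

```text
time_s: 22.4
tool_pos: [0.4826, -0.176, 0.2329]
ee_rot: [0.001, 1.0, 0.0, 0.001]
wrist_force: [0.4, -0.5, 0.3]
width: 0.0868
```

```bash
sed -i 's/t3.png/t4.png/' d.py
cat >> d.py <<'E'
for b in boards(p,[(226,196),(282,207)]): print(b)
# heat-sink tops from depth
for n,(x,y) in dict(short=(226,196),long=(282,207)).items():
    q=C[y-20:y+20,x-16:x+16].reshape(-1,3); q=q[(q[:,2]>.02)&(q[:,2]<.06)]; print(n,"sink",len(q),q.mean(0).round(4))
E
python3 d.py
```

```text
t 22.4 p [ 482.6 -176.   232.9] yaw 0.03 tilt [ 0.001  -0.0011] F [ 0.4 -0.5  0.3] w 86.8 j6 1.0
c3 none
stack rim 0.1678 ((529.2901000976562, -395.7913513183594), 33.13775634765625)
(array([0.51012103, 0.19493765]), (118.21461486816406, 83.5696029663086), 2.214240074157715)
(array([0.48155417, 0.05224434]), (158.0076904296875, 82.75138092041016), -1.626068115234375)
short sink 101 [0.5094 0.1937 0.0297]
long sink 66 [0.4803 0.0507 0.0324]
```

View pics/t4.png

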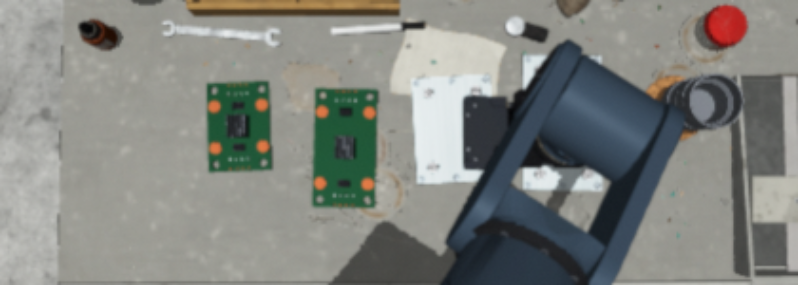

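The stack's top rim is at 168 mm as expected, and both boards are undisturbed. Now I locate the boards from their copper pads.

```bash
cat >> h.py <<'E'
def pads(p,at,z,r=40):
    m=cv2.inRange(cv2.cvtColor(p,cv2.COLOR_BGR2HSV),(5,120,120),(18,255,255)); n,l,s,c=cv2.connectedComponentsWithStats(m); out=[]
    for x,y in at:
        i=[k for k in range(1,n) if s[k,4]>12 and abs(c[k,0]-x)<r*.7 and abs(c[k,1]-y)<r]
        out.append(plane("top",c[i],z)[:,:2] if i else np.zeros((0,2)))
    return out
def fit(P):
    """centre, yaw (deg) and side lengths (mm) of 4 pads; long side ~ world x for this scene"""
    c=P.mean(0); hi=P[P[:,0]>c[0]]; lo=P[P[:,0]<c[0]]; v=hi.mean(0)-lo.mean(0); le=P[P[:,1]>c[1]].mean(0)-P[P[:,1]<c[1]].mean(0)
    # least-squares yaw from both sides
    a=np.arctan2(v[1],v[0]); b=np.arctan2(-le[0],le[1]); w=v@v/(v@v+le@le)
    return (c*1000).round(1),np.degrees(w*a+(1-w)*b).round(2),np.degrees([a,b]).round(2),(np.linalg.norm(v)*1000).round(1),(np.linalg.norm(le)*1000).round(1)
E
python3 - <<'E'
from h import *
p,d=snapshot("top")
for P in pads(p,[(226,196),(282,207)],.005): print(len(P),fit(P))
# post blobs on the mounts (first picture for short; t3-time not saved)
q=np.load("pics/p.npy"); g=cv2.cvtColor(q,cv2.COLOR_BGR2GRAY)
for n,x,y in(("s",339,197),("l",396,194)):
    w=g[y-40:y+40,x-24:x+24]; m=(w<205).astype(np.uint8); N,l,s,c=cv2.connectedComponentsWithStats(m)
    print(n,[(s[k,4],(c[k]+[x-24,y-40]).round(1).tolist()) for k in range(1,N) if 5<s[k,4]<60])
E
```

```text
4 (array([510.7, 195.3]), np.float64(2.03), array([1.88, 2.15]), np.float64(56.0), np.float64(63.5))
4 (array([481.4,  52.5]), np.float64(-1.3), array([-1.36, -1.17]), np.float64(96.0), np.float64(63.9))
s [(np.int32(21), [325.5, 178.2]), (np.int32(25), [350.2, 177.5]), (np.int32(25), [352.2, 215.8]), (np.int32(24), [327.5, 217.5])]
l [(np.int32(37), [383.7, 166.7]), (np.int32(46), [408.7, 167.2]), (np.int32(21), [383.3, 221.0]), (np.int32(34), [408.4, 221.3])]
```

>>> move_arm --moves '[{"x": 0,"y": -0.1,"z": 0,"rx": 0,"ry": 0,"rz": 0,"claw": 0},{"x": 0,"y": -0.22,"z": 0,"rx": 0,"ry": 0,"rz": 0.0114,"claw": 0},{"x": 0,"y": -0.36,"z": 0,"rx": 0,"ry": 0,"rz": 0.0114,"claw": 0},{"x": 0,"y": -0.5,"z": 0,"rx": 0,"ry": 0,"rz": 0.0114,"claw": 0},{"x": 0,"y": -0.64,"z": 0.1,"rx": 0,"ry": 0,"rz": 0.0114,"claw": 0},{"x": 0,"y": -0.78,"z": 0.2,"rx": 0,"ry": 0,"rz": 0.0114,"claw": 0},{"x": 0,"y": -0.9,"z": 0.3,"rx": 0,"ry": 0,"rz": 0.0114,"claw": 0},{"x": 0,"y": -1,"z": 0.4,"rx": 0,"ry": 0,"rz": 0.0114,"claw": 0},{"x": 0,"y": -1,"z": 0.5,"rx": 0,"ry": 0,"rz": 0.0114,"claw": 0},{"x": 0,"y": -1,"z": 0.5,"rx": 0,"ry": 0,"rz": 0.0114,"claw": 0}]'

```text
time_s: 23.5
tool_pos: [0.4814, 0.0244, 0.1304]
ee_rot: [-0.0, 1.0, -0.011, -0.002]
wrist_force: [0.1, 0.0, 0.7]
width: 0.0867
```

>>> move_arm --moves '[{"x": -0.006,"y": -0.143,"z": 0,"rx": 0,"ry": 0,"rz": 0,"claw": 0},{"x": -0.006,"y": -0.143,"z": 0.1,"rx": 0,"ry": 0,"rz": 0,"claw": 0},{"x": -0.006,"y": -0.143,"z": 0.2,"rx": 0,"ry": 0,"rz": 0,"claw": 0},{"x": -0.006,"y": -0.143,"z": 0.3,"rx": 0,"ry": 0,"rz": 0,"claw": 0},{"x": -0.006,"y": -0.143,"z": 0.4,"rx": 0,"ry": 0,"rz": 0,"claw": 0},{"x": -0.006,"y": -0.143,"z": 0.48,"rx": 0,"ry": 0,"rz": 0,"claw": 0},{"x": -0.006,"y": -0.143,"z": 0.53,"rx": 0,"ry": 0,"rz": 0,"claw": 0},{"x": -0.006,"y": -0.143,"z": 0.57,"rx": 0,"ry": 0,"rz": 0,"claw": 0},{"x": -0.006,"y": -0.143,"z": 0.57,"rx": 0,"ry": 0,"rz": 0,"claw": 0},{"x": -0.006,"y": -0.143,"z": 0.57,"rx": 0,"ry": 0,"rz": 0,"claw": 0}]'

```text
time_s: 24.5
tool_pos: [0.4822, 0.0527, 0.0189]
ee_rot: [0.0, 1.0, -0.012, 0.0]
wrist_force: [0.1, -0.4, -0.2]
width: 0.0871
```

Run:
```python
from h import *
st()
p,d=snapshot("top"); cv2.imwrite("pics/m.png",p)
for P in pads(p,[(226,196),(282,207)],.005): print(len(P),len(P)==4 and fit(P))
q=p; g=cv2.cvtColor(q,cv2.COLOR_BGR2GRAY)
for n,x,y in(("s",339,197),("l",396,194)):
    w=g[y-40:y+40,x-24:x+24]; m=(w<205).astype(np.uint8); N,l,s,c=cv2.connectedComponentsWithStats(m)
    b=[(c[k]+[x-24,y-40]) for k in range(1,N) if 8<s[k,4]<60 and 10<abs(c[k][1]-40)]
    print(n,[(s[k,4],c[k].round(1).tolist()) for k in range(1,N) if s[k,4]>8])
    if len(b)==4: print(fit(plane("top",b,.02)[:,:2]))
for m in mounts(p): print(m)
```

```text
t 24.5 p [482.2  52.7  18.9] yaw -1.34 tilt [ 0.0009 -0.0001] F [ 0.1 -0.4 -0.2] w 87.1 j6 1.47
2 False
0 False
s [(np.int32(11), [12.6, 5.1]), (np.int32(1181), [21.0, 59.4]), (np.int32(19), [41.3, 13.3]), (np.int32(17), [35.4, 20.1]), (np.int32(12), [10.9, 21.2]), (np.int32(14), [37.6, 58.4])]
l [(np.int32(1070), [23.5, 36.5]), (np.int32(27), [11.5, 12.7]), (np.int32(31), [36.5, 13.2]), (np.int32(15), [11.1, 66.7]), (np.int32(24), [36.5, 67.4])]
(array([ 514.8, -239.8]), np.float64(-1.01), array([-0.93, -1.41]), np.float64(137.7), np.float64(64.3))
(array([ 0.50630792, -0.09475531]), (142.84156799316406, 107.86869049072266), 3.2406060695648193)
(array([ 0.51521729, -0.24136588]), (183.0374755859375, 106.3966064453125), -0.8880386352539062)
```

>>> move_arm --moves '[{"x": 0,"y": 0,"z": 0,"rx": 0,"ry": 0,"rz": 0,"claw": 1},{"x": 0,"y": 0,"z": 0,"rx": 0,"ry": 0,"rz": 0,"claw": 1},{"x": 0,"y": 0,"z": 0,"rx": 0,"ry": 0,"rz": 0,"claw": 1},{"x": 0,"y": 0,"z": 0,"rx": 0,"ry": 0,"rz": 0,"claw": 1},{"x": 0,"y": 0,"z": 0,"rx": 0,"ry": 0,"rz": 0,"claw": 1},{"x": 0,"y": 0,"z": 0,"rx": 0,"ry": 0,"rz": 0,"claw": 1},{"x": 0,"y": 0,"z": 0,"rx": 0,"ry": 0,"rz": 0,"claw": 1},{"x": 0,"y": 0,"z": 0,"rx": 0,"ry": 0,"rz": 0,"claw": 1},{"x": 0,"y": 0,"z": 0,"rx": 0,"ry": 0,"rz": 0,"claw": 1},{"x": 0,"y": 0,"z": 0,"rx": 0,"ry": 0,"rz": 0,"claw": 1}]'

```text
time_s: 25.55
tool_pos: [0.4816, 0.053, 0.0185]
ee_rot: [-0.0, 1.0, -0.012, -0.0]
wrist_force: [-0.7, 1.1, 0.3]
width: 0.0242
```

>>> move_arm --moves '[{"x": 0,"y": 0,"z": 0,"rx": 0,"ry": 0,"rz": 0,"claw": 1},{"x": 0,"y": 0,"z": 0,"rx": 0,"ry": 0,"rz": 0,"claw": 1},{"x": 0,"y": 0,"z": 0,"rx": 0,"ry": 0,"rz": 0,"claw": 1},{"x": 0,"y": 0,"z": 0,"rx": 0,"ry": 0,"rz": 0,"claw": 1},{"x": 0,"y": 0,"z": 0,"rx": 0,"ry": 0,"rz": 0,"claw": 1},{"x": 0,"y": 0,"z": -0.05,"rx": 0,"ry": 0,"rz": 0,"claw": 1},{"x": 0,"y": 0,"z": -0.15,"rx": 0,"ry": 0,"rz": 0,"claw": 1},{"x": 0,"y": 0,"z": -0.25,"rx": 0,"ry": 0,"rz": 0,"claw": 1},{"x": 0,"y": 0,"z": -0.35,"rx": 0,"ry": 0,"rz": 0,"claw": 1},{"x": 0,"y": 0,"z": -0.4,"rx": 0,"ry": 0,"rz": 0,"claw": 1}]'

```text
time_s: 26.55
tool_pos: [0.4823, 0.0528, 0.1004]
ee_rot: [0.0, 1.0, -0.011, 0.001]
wrist_force: [0.9, -0.1, -1.5]
width: 0.0237
```

```bash
cat >> h.py <<'E'
def mrect(p,x,y,z=.004,hw=27):
    """robust plate fit: convex hull of the plate mask, projected to z, centroid and principal axis"""
    hsv=cv2.cvtColor(p,cv2.COLOR_BGR2HSV); m=cv2.inRange(hsv,(80,4,180),(125,60,255)); w=np.zeros_like(m); w[y-42:y+42,x-hw:x+hw]=1
    m=cv2.morphologyEx(m*w,cv2.MORPH_OPEN,np.ones((3,3))); c=max(cv2.findContours(m,cv2.RETR_EXTERNAL,cv2.CHAIN_APPROX_NONE)[0],key=cv2.contourArea)
    P=plane("top",cv2.convexHull(c).reshape(-1,2),z)[:,:2]*1000; M=cv2.moments(np.float32(P).reshape(-1,1,2))
    return np.round([M["m10"]/M["m00"],M["m01"]/M["m00"],np.degrees(.5*np.arctan2(2*M["mu11"],M["mu20"]-M["mu02"])),M["m00"]],2)
E
python3 - <<'E'
from h import *
st()
for _ in range(2):
    p,d=snapshot("top"); cv2.imwrite("pics/m2.png",p); print(mrect(p,339,197),mrect(p,396,194))
print(mrect(np.load("pics/p.npy"),339,197),mrect(np.load("pics/p.npy"),396,194),"areas",144*108,184*108)
p,d=snapshot("scene"); cv2.imwrite("pics/s3.png",cv2.resize(p[120:300,220:460],None,fx=3,fy=3))
E
```

```text
t 26.55 p [482.3  52.8 100.4] yaw -1.31 tilt [ 0.0026 -0.0004] F [ 0.9 -0.1 -1.5] w 23.7 j6 1.47
[ 5.063600e+02 -9.563000e+01  6.300000e+00  1.487954e+04] [ 5.153500e+02 -2.417300e+02 -5.700000e-01  1.924608e+04]
[ 5.064000e+02 -9.576000e+01  6.080000e+00  1.489292e+04] [ 5.153700e+02 -2.417300e+02 -5.900000e-01  1.924259e+04]
[ 5.056200e+02 -9.454000e+01  3.670000e+00  1.519351e+04] [ 5.151200e+02 -2.415800e+02 -2.100000e-01  1.914089e+04] areas 15552 19872
```

View pics/s3.png

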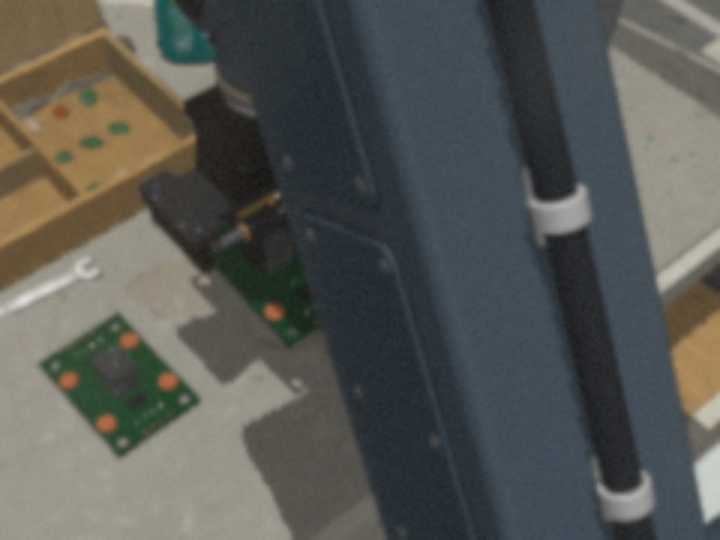

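The long board is held: width is 24 mm, load −1.5 N, and it is in the fingers at crop (285,290). I carry it over the long mount.

>>> move_arm --moves '[{"x": 0.01,"y": 0.05,"z": 0,"rx": 0,"ry": 0,"rz": 0,"claw": 1},{"x": 0.02,"y": 0.14,"z": 0,"rx": 0,"ry": 0,"rz": 0,"claw": 1},{"x": 0.03,"y": 0.25,"z": 0,"rx": 0,"ry": 0,"rz": 0,"claw": 1},{"x": 0.04,"y": 0.36,"z": 0,"rx": 0,"ry": 0,"rz": 0,"claw": 1},{"x": 0.05,"y": 0.47,"z": 0,"rx": 0,"ry": 0,"rz": 0,"claw": 1},{"x": 0.06,"y": 0.58,"z": 0,"rx": 0,"ry": 0,"rz": 0,"claw": 1},{"x": 0.07,"y": 0.69,"z": 0,"rx": 0,"ry": 0,"rz": 0,"claw": 1},{"x": 0.08,"y": 0.8,"z": 0,"rx": 0,"ry": 0,"rz": 0,"claw": 1},{"x": 0.09,"y": 0.9,"z": 0,"rx": 0,"ry": 0,"rz": 0,"claw": 1},{"x": 0.1,"y": 1,"z": 0,"rx": 0,"ry": 0,"rz": 0,"claw": 1}]'

```text
time_s: 27.7
tool_pos: [0.4962, -0.1488, 0.0972]
ee_rot: [-0.001, 1.0, -0.012, -0.001]
wrist_force: [0.5, -0.2, -2.2]
width: 0.0234
```

>>> move_arm --moves '[{"x": 0.02,"y": 0.1,"z": 0,"rx": 0,"ry": 0,"rz": 0,"claw": 1},{"x": 0.04,"y": 0.2,"z": 0,"rx": 0,"ry": 0,"rz": 0,"claw": 1},{"x": 0.06,"y": 0.3,"z": 0,"rx": 0,"ry": 0,"rz": -0.003,"claw": 1},{"x": 0.08,"y": 0.39,"z": 0,"rx": 0,"ry": 0,"rz": -0.0057,"claw": 1},{"x": 0.103,"y": 0.467,"z": 0,"rx": 0,"ry": 0,"rz": -0.0057,"claw": 1},{"x": 0.103,"y": 0.467,"z": 0.04,"rx": 0,"ry": 0,"rz": -0.0057,"claw": 1},{"x": 0.103,"y": 0.467,"z": 0.1,"rx": 0,"ry": 0,"rz": -0.0057,"claw": 1},{"x": 0.103,"y": 0.467,"z": 0.15,"rx": 0,"ry": 0,"rz": -0.0057,"claw": 1},{"x": 0.103,"y": 0.467,"z": 0.175,"rx": 0,"ry": 0,"rz": -0.0057,"claw": 1},{"x": 0.103,"y": 0.467,"z": 0.175,"rx": 0,"ry": 0,"rz": -0.0057,"claw": 1}]'

```text
time_s: 28.7
tool_pos: [0.5145, -0.2399, 0.0622]
ee_rot: [-0.001, 1.0, -0.005, -0.001]
wrist_force: [-0.7, -0.5, -1.6]
width: 0.024
```

```bash
cat > e.py <<'E'
from h import *
import sys
st(); s=sense()
p,d=snapshot("top"); z=s["tool_pos"][2]-.019
P=pads(p,[(396,194)],z+.005,45)[0]; print((P*1000).round(1))
q,d=snapshot("scene")
a=cv2.resize(p[145:245,345:445],None,fx=4,fy=4,interpolation=cv2.INTER_CUBIC); b=cv2.resize(q[100:220,330:450],(400,400),interpolation=cv2.INTER_CUBIC)
cv2.imwrite(sys.argv[1],np.hstack([a,b]))
E
python3 e.py pics/h1.png
```

```text
t 28.7 p [ 514.5 -239.9   62.2] yaw -0.61 tilt [-0.0028  0.0021] F [-0.7 -0.5 -1.6] w 24.0 j6 0.95
[[ 564.9 -208.9]]
```

View pics/h1.png

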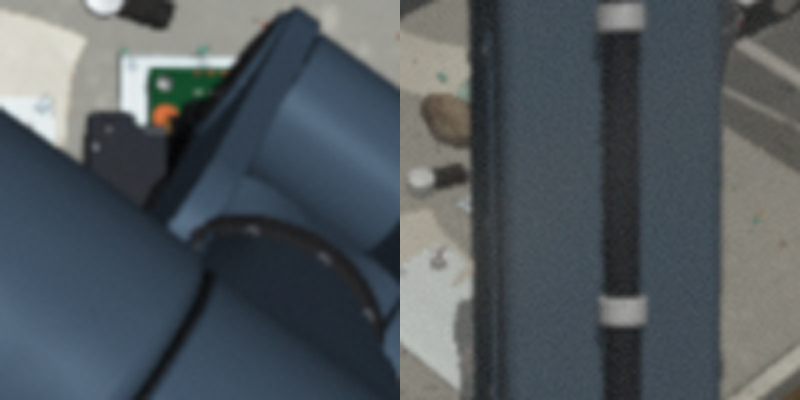

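One pad is visible at crop (166,117) and one hole at (163,83). I hold still for a moment, then measure pad, hole and edges again.

>>> move_arm --moves '[{"x": 0,"y": 0,"z": 0,"rx": 0,"ry": 0,"rz": 0,"claw": 1},{"x": 0,"y": 0,"z": 0,"rx": 0,"ry": 0,"rz": 0,"claw": 1},{"x": 0,"y": 0,"z": 0,"rx": 0,"ry": 0,"rz": 0,"claw": 1},{"x": 0,"y": 0,"z": 0,"rx": 0,"ry": 0,"rz": 0,"claw": 1},{"x": 0,"y": 0,"z": 0,"rx": 0,"ry": 0,"rz": 0,"claw": 1},{"x": 0,"y": 0,"z": 0,"rx": 0,"ry": 0,"rz": 0,"claw": 1},{"x": 0,"y": 0,"z": 0,"rx": 0,"ry": 0,"rz": 0,"claw": 1},{"x": 0,"y": 0,"z": 0,"rx": 0,"ry": 0,"rz": 0,"claw": 1},{"x": 0,"y": 0,"z": 0,"rx": 0,"ry": 0,"rz": 0,"claw": 1},{"x": 0,"y": 0,"z": 0,"rx": 0,"ry": 0,"rz": 0,"claw": 1}]'

```text
time_s: 29.8
tool_pos: [0.5155, -0.2413, 0.0635]
ee_rot: [-0.0, 1.0, -0.006, -0.0]
wrist_force: [-0.1, -0.4, -1.5]
width: 0.0238
```

```bash
cat > g.py <<'E'
from h import *
st(); s=sense(); p,d=snapshot("top"); zt=s["tool_pos"][2]-.014
print("pad",(pads(p,[(396,194)],zt,45)[0]*1000).round(1))
hsv=cv2.cvtColor(p,cv2.COLOR_BGR2HSV); g=cv2.inRange(hsv,(45,60,30),(90,255,200)); g[:, :370]=0; g[:,430:]=0; g[:150]=0; g[240:]=0
# board edges: leftmost / topmost green per row / column (subpixel via green-excess threshold crossing)
G=p.astype(float); e=G[...,1]-.5*(G[...,0]+G[...,2]); 
def cross(v): # first crossing of half height along v
    t=v.max()/2; i=int(np.argmax(v>t)); return i-1+(t-v[i-1])/(v[i]-v[i-1])
L=plane("top",[(374+cross(e[r,374:392]),r) for r in range(165,172)],zt); T=plane("top",[(c,156+cross(e[156:168,c])) for c in range(386,396)],zt)
print("left edge y",(L[:,1]*1000).round(1),"at x",(L[[0,-1],0]*1000).round(0)); print("top edge x",(T[:,0]*1000).round(1))
# hole: bright spot inside green
v=p[160:172,380:392].min(2).astype(float); v[v<v.max()*.6]=0; yy,xx=np.mgrid[160:172,380:392]; 
n,l,st_,c=cv2.connectedComponentsWithStats((p[158:175,376:395].min(2)>90).astype(np.uint8)); print([(st_[k,4],(c[k]+[376,158]).round(1).tolist(),(plane("top",[c[k]+[376,158]],zt)*1000).round(1).tolist()) for k in range(1,n) if st_[k,4]<40])
print(mrect(p,396,194))
E
python3 g.py
```

```text
t 29.8 p [ 515.5 -241.3   63.5] yaw -0.67 tilt [-0.0001  0.    ] F [-0.1 -0.4 -1.5] w 23.8 j6 0.95
pad [[ 565.3 -210.4]]
left edge y [-202.6 -202.5 -202.6 -202.5 -202.2 -201.9 -201.1] at x [585. 570.]
top edge x [596.4 596.4 596.3 595.8 595.8 595.4 595.4 594.7 594.  606.4]
[(np.int32(8), [386.1, 165.1], [[584.5, -210.9, 49.5]])]
[ 589.21 -198.22   -1.79  591.19]
```

The readings agree with the target to about 1 mm. I lower in small steps and watch the force.

>>> move_arm --moves '[{"x": 0,"y": 0,"z": 0.01,"rx": 0,"ry": 0,"rz": 0,"claw": 1},{"x": 0,"y": 0,"z": 0.02,"rx": 0,"ry": 0,"rz": 0,"claw": 1},{"x": 0,"y": 0,"z": 0.03,"rx": 0,"ry": 0,"rz": 0,"claw": 1},{"x": 0,"y": 0,"z": 0.04,"rx": 0,"ry": 0,"rz": 0,"claw": 1},{"x": 0,"y": 0,"z": 0.05,"rx": 0,"ry": 0,"rz": 0,"claw": 1},{"x": 0,"y": 0,"z": 0.06,"rx": 0,"ry": 0,"rz": 0,"claw": 1},{"x": 0,"y": 0,"z": 0.07,"rx": 0,"ry": 0,"rz": 0,"claw": 1},{"x": 0,"y": 0,"z": 0.08,"rx": 0,"ry": 0,"rz": 0,"claw": 1},{"x": 0,"y": 0,"z": 0.08,"rx": 0,"ry": 0,"rz": 0,"claw": 1},{"x": 0,"y": 0,"z": 0.08,"rx": 0,"ry": 0,"rz": 0,"claw": 1}]'

```text
time_s: 30.85
tool_pos: [0.5155, -0.2413, 0.0475]
ee_rot: [-0.0, 1.0, -0.006, -0.0]
wrist_force: [-0.0, -0.6, -1.4]
width: 0.0237
```

>>> move_arm --moves '[{"x": 0,"y": 0,"z": 0.005,"rx": 0,"ry": 0,"rz": 0,"claw": 1},{"x": 0,"y": 0,"z": 0.01,"rx": 0,"ry": 0,"rz": 0,"claw": 1},{"x": 0,"y": 0,"z": 0.015,"rx": 0,"ry": 0,"rz": 0,"claw": 1},{"x": 0,"y": 0,"z": 0.02,"rx": 0,"ry": 0,"rz": 0,"claw": 1},{"x": 0,"y": 0,"z": 0.02,"rx": 0,"ry": 0,"rz": 0,"claw": 1},{"x": 0,"y": 0,"z": 0.02,"rx": 0,"ry": 0,"rz": 0,"claw": 1},{"x": 0,"y": 0,"z": 0.02,"rx": 0,"ry": 0,"rz": 0,"claw": 1},{"x": 0,"y": 0,"z": 0.02,"rx": 0,"ry": 0,"rz": 0,"claw": 1},{"x": 0,"y": 0,"z": 0.02,"rx": 0,"ry": 0,"rz": 0,"claw": 1},{"x": 0,"y": 0,"z": 0.02,"rx": 0,"ry": 0,"rz": 0,"claw": 1}]'

```text
time_s: 31.85
tool_pos: [0.5155, -0.241, 0.0438]
ee_rot: [-0.0, 1.0, -0.006, 0.0]
wrist_force: [0.8, 4.9, 5.4]
width: 0.0237
```

The board is on the barbs with about 7 N of contact. I release it, rise, close the fingers, and go above the first press point (+48, +32).

>>> move_arm --moves '[{"x": 0,"y": 0,"z": 0,"rx": 0,"ry": 0,"rz": 0,"claw": 0},{"x": 0,"y": 0,"z": 0,"rx": 0,"ry": 0,"rz": 0,"claw": 0},{"x": 0,"y": 0,"z": 0,"rx": 0,"ry": 0,"rz": 0,"claw": 0},{"x": 0,"y": 0,"z": 0,"rx": 0,"ry": 0,"rz": 0,"claw": 0},{"x": 0,"y": 0,"z": -0.1,"rx": 0,"ry": 0,"rz": 0,"claw": 0},{"x": 0,"y": 0,"z": -0.2,"rx": 0,"ry": 0,"rz": 0,"claw": 0},{"x": 0,"y": 0,"z": -0.3,"rx": 0,"ry": 0,"rz": 0,"claw": 0},{"x": 0,"y": 0,"z": -0.3,"rx": 0,"ry": 0,"rz": 0,"claw": 1},{"x": 0.12,"y": -0.08,"z": -0.3,"rx": 0,"ry": 0,"rz": 0,"claw": 1},{"x": 0.24,"y": -0.16,"z": -0.3,"rx": 0,"ry": 0,"rz": 0,"claw": 1}]'

```text
time_s: 32.85
tool_pos: [0.5636, -0.2102, 0.1029]
ee_rot: [-0.0, 1.0, -0.007, -0.0]
wrist_force: [0.1, -0.4, -0.5]
width: 0.0629
```

>>> move_arm --moves '[{"x": 0,"y": 0,"z": 0,"rx": 0,"ry": 0,"rz": 0,"claw": 1},{"x": 0,"y": 0,"z": 0,"rx": 0,"ry": 0,"rz": 0,"claw": 1},{"x": 0,"y": 0,"z": 0,"rx": 0,"ry": 0,"rz": 0,"claw": 1},{"x": 0,"y": 0,"z": 0,"rx": 0,"ry": 0,"rz": 0,"claw": 1},{"x": 0,"y": 0,"z": 0,"rx": 0,"ry": 0,"rz": 0,"claw": 1},{"x": 0,"y": 0,"z": 0,"rx": 0,"ry": 0,"rz": 0,"claw": 1},{"x": 0,"y": 0,"z": 0,"rx": 0,"ry": 0,"rz": 0,"claw": 1},{"x": 0,"y": 0,"z": 0,"rx": 0,"ry": 0,"rz": 0,"claw": 1},{"x": 0,"y": 0,"z": 0,"rx": 0,"ry": 0,"rz": 0,"claw": 1},{"x": 0,"y": 0,"z": 0,"rx": 0,"ry": 0,"rz": 0,"claw": 1}]'

```text
time_s: 33.85
tool_pos: [0.5639, -0.2099, 0.1036]
ee_rot: [0.0, 1.0, -0.006, 0.0]
wrist_force: [0.7, 1.0, 0.4]
width: 0.0003
```

```bash
python3 e.py pics/h2.png
```

```text
t 33.85 p [ 563.9 -209.9  103.6] yaw -0.66 tilt [ 0.0001 -0.0001] F [0.7 1.  0.4] w 0.3 j6 1.04
[]
```

View pics/h2.png

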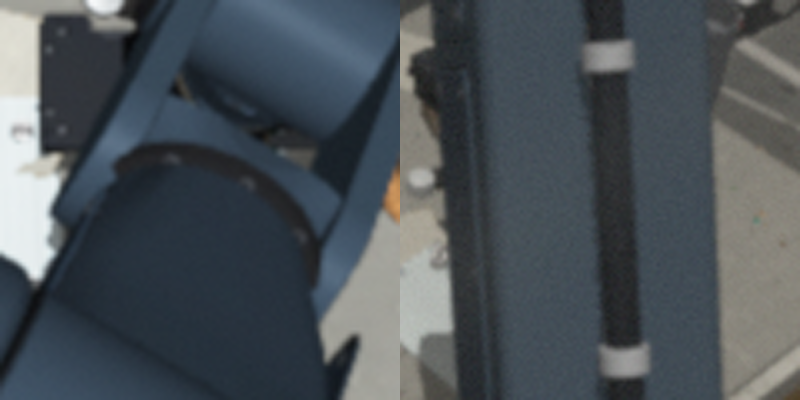

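The view is blocked, but the pose is known. One hazard: the 190 mm gripper body lies along y. At the y− pads it would reach y ≈ −0.37 and hit the cup stack, so I'll turn the wrist 90° for those two. First the y+ corners.

>>> move_arm --moves '[{"x": 0,"y": 0,"z": 0.15,"rx": 0,"ry": 0,"rz": 0,"claw": 1},{"x": 0,"y": 0,"z": 0.3,"rx": 0,"ry": 0,"rz": 0,"claw": 1},{"x": 0,"y": 0,"z": 0.325,"rx": 0,"ry": 0,"rz": 0,"claw": 1},{"x": 0,"y": 0,"z": 0.335,"rx": 0,"ry": 0,"rz": 0,"claw": 1},{"x": 0,"y": 0,"z": 0.345,"rx": 0,"ry": 0,"rz": 0,"claw": 1},{"x": 0,"y": 0,"z": 0.355,"rx": 0,"ry": 0,"rz": 0,"claw": 1},{"x": 0,"y": 0,"z": 0.365,"rx": 0,"ry": 0,"rz": 0,"claw": 1},{"x": 0,"y": 0,"z": 0.3725,"rx": 0,"ry": 0,"rz": 0,"claw": 1},{"x": 0,"y": 0,"z": 0.3725,"rx": 0,"ry": 0,"rz": 0,"claw": 1},{"x": 0,"y": 0,"z": 0.3725,"rx": 0,"ry": 0,"rz": 0,"claw": 1}]'

```text
time_s: 34.95
tool_pos: [0.5644, -0.2101, 0.0314]
ee_rot: [0.001, 1.0, -0.006, 0.001]
wrist_force: [-4.2, 1.7, 12.9]
width: 0.0005
```

>>> move_arm --moves '[{"x": 0,"y": 0,"z": 0.003,"rx": 0,"ry": 0,"rz": 0,"claw": 1},{"x": 0,"y": 0,"z": 0.006,"rx": 0,"ry": 0,"rz": 0,"claw": 1},{"x": 0,"y": 0,"z": 0.009,"rx": 0,"ry": 0,"rz": 0,"claw": 1},{"x": 0,"y": 0,"z": 0.012,"rx": 0,"ry": 0,"rz": 0,"claw": 1},{"x": 0,"y": 0,"z": 0.015,"rx": 0,"ry": 0,"rz": 0,"claw": 1},{"x": 0,"y": 0,"z": 0.015,"rx": 0,"ry": 0,"rz": 0,"claw": 1},{"x": 0,"y": 0,"z": 0.015,"rx": 0,"ry": 0,"rz": 0,"claw": 1},{"x": 0,"y": 0,"z": 0.015,"rx": 0,"ry": 0,"rz": 0,"claw": 1},{"x": 0,"y": 0,"z": 0.015,"rx": 0,"ry": 0,"rz": 0,"claw": 1},{"x": 0,"y": 0,"z": 0.015,"rx": 0,"ry": 0,"rz": 0,"claw": 1}]'

```text
time_s: 35.95
tool_pos: [0.5643, -0.2103, 0.03]
ee_rot: [0.001, 1.0, -0.006, 0.001]
wrist_force: [-6.1, 1.5, 22.0]
width: 0.0008
```

The corner reads 30.0 mm, matching the 30.4 mm expected for a clicked corner with its neighbour still up. Next is (−48, +32).

>>> move_arm --moves '[{"x": 0,"y": 0,"z": -0.12,"rx": 0,"ry": 0,"rz": 0,"claw": 1},{"x": 0,"y": 0,"z": -0.24,"rx": 0,"ry": 0,"rz": 0,"claw": 1},{"x": -0.1,"y": 0,"z": -0.24,"rx": 0,"ry": 0,"rz": 0,"claw": 1},{"x": -0.25,"y": 0,"z": -0.24,"rx": 0,"ry": 0,"rz": 0,"claw": 1},{"x": -0.4,"y": 0,"z": -0.24,"rx": 0,"ry": 0,"rz": 0,"claw": 1},{"x": -0.48,"y": 0,"z": -0.24,"rx": 0,"ry": 0,"rz": 0,"claw": 1},{"x": -0.48,"y": 0,"z": -0.24,"rx": 0,"ry": 0,"rz": 0,"claw": 1},{"x": -0.48,"y": 0,"z": -0.24,"rx": 0,"ry": 0,"rz": 0,"claw": 1},{"x": -0.48,"y": 0,"z": -0.15,"rx": 0,"ry": 0,"rz": 0,"claw": 1},{"x": -0.48,"y": 0,"z": -0.07,"rx": 0,"ry": 0,"rz": 0,"claw": 1}]'

```text
time_s: 36.95
tool_pos: [0.4705, -0.21, 0.0402]
ee_rot: [0.001, 1.0, -0.006, 0.002]
wrist_force: [0.2, 0.4, 0.2]
width: 0.0003
```

>>> move_arm --moves '[{"x": 0,"y": 0,"z": 0.01,"rx": 0,"ry": 0,"rz": 0,"claw": 1},{"x": 0,"y": 0,"z": 0.02,"rx": 0,"ry": 0,"rz": 0,"claw": 1},{"x": 0,"y": 0,"z": 0.03,"rx": 0,"ry": 0,"rz": 0,"claw": 1},{"x": 0,"y": 0,"z": 0.04,"rx": 0,"ry": 0,"rz": 0,"claw": 1},{"x": 0,"y": 0,"z": 0.05,"rx": 0,"ry": 0,"rz": 0,"claw": 1},{"x": 0,"y": 0,"z": 0.06,"rx": 0,"ry": 0,"rz": 0,"claw": 1},{"x": 0,"y": 0,"z": 0.065,"rx": 0,"ry": 0,"rz": 0,"claw": 1},{"x": 0,"y": 0,"z": 0.07,"rx": 0,"ry": 0,"rz": 0,"claw": 1},{"x": 0,"y": 0,"z": 0.07,"rx": 0,"ry": 0,"rz": 0,"claw": 1},{"x": 0,"y": 0,"z": 0.07,"rx": 0,"ry": 0,"rz": 0,"claw": 1}]'

```text
time_s: 37.95
tool_pos: [0.4684, -0.2095, 0.0291]
ee_rot: [0.001, 1.0, -0.006, 0.001]
wrist_force: [-3.9, 0.4, 23.4]
width: 0.0005
```

Measured 29.1 mm against 29 mm expected, so it clicked. Now I rise and turn the wrist 90°.

>>> move_arm --moves '[{"x": 0,"y": 0,"z": -0.2,"rx": 0,"ry": 0,"rz": 0,"claw": 1},{"x": 0,"y": 0,"z": -0.37,"rx": 0,"ry": 0,"rz": -0.074,"claw": 1},{"x": 0,"y": 0,"z": -0.37,"rx": 0,"ry": 0,"rz": -0.148,"claw": 1},{"x": 0,"y": 0,"z": -0.37,"rx": 0,"ry": 0,"rz": -0.222,"claw": 1},{"x": 0,"y": 0,"z": -0.37,"rx": 0,"ry": 0,"rz": -0.296,"claw": 1},{"x": 0,"y": 0,"z": -0.37,"rx": 0,"ry": 0,"rz": -0.37,"claw": 1},{"x": 0,"y": 0,"z": -0.37,"rx": 0,"ry": 0,"rz": -0.444,"claw": 1},{"x": 0,"y": 0,"z": -0.37,"rx": 0,"ry": 0,"rz": -0.518,"claw": 1},{"x": 0,"y": 0,"z": -0.37,"rx": 0,"ry": 0,"rz": -0.59,"claw": 1},{"x": 0,"y": 0,"z": -0.37,"rx": 0,"ry": 0,"rz": -0.59,"claw": 1}]'

```text
time_s: 38.95
tool_pos: [0.4678, -0.2087, 0.1002]
ee_rot: [0.0, 0.834, 0.551, 0.0]
wrist_force: [-0.2, 1.0, -1.3]
width: 0.0004
```

>>> move_arm --moves '[{"x": 0,"y": 0,"z": 0,"rx": 0,"ry": 0,"rz": -0.07,"claw": 1},{"x": 0,"y": 0,"z": 0,"rx": 0,"ry": 0,"rz": -0.14,"claw": 1},{"x": 0,"y": 0,"z": 0,"rx": 0,"ry": 0,"rz": -0.1954,"claw": 1},{"x": 0,"y": 0,"z": 0,"rx": 0,"ry": 0,"rz": -0.1954,"claw": 1},{"x": 0,"y": 0,"z": 0,"rx": 0,"ry": 0,"rz": -0.1954,"claw": 1},{"x": 0,"y": 0,"z": 0,"rx": 0,"ry": 0,"rz": -0.1954,"claw": 1},{"x": 0,"y": 0,"z": 0,"rx": 0,"ry": 0,"rz": -0.1954,"claw": 1},{"x": 0,"y": 0,"z": 0,"rx": 0,"ry": 0,"rz": -0.1954,"claw": 1},{"x": 0,"y": 0,"z": 0,"rx": 0,"ry": 0,"rz": -0.1954,"claw": 1},{"x": 0,"y": 0,"z": 0,"rx": 0,"ry": 0,"rz": -0.1954,"claw": 1}]'

```text
time_s: 39.95
tool_pos: [0.4679, -0.2087, 0.1]
ee_rot: [-0.0, 0.711, 0.703, -0.0]
wrist_force: [-0.1, 0.3, 0.6]
width: 0.0002
```

```bash
python3 e.py pics/h3.png
```

```text
t 39.95 p [ 467.9 -208.7  100. ] yaw 89.32 tilt [-0. -0.] F [-0.1  0.3  0.6] w 0.2 j6 -0.63
[]
```

View pics/h3.png

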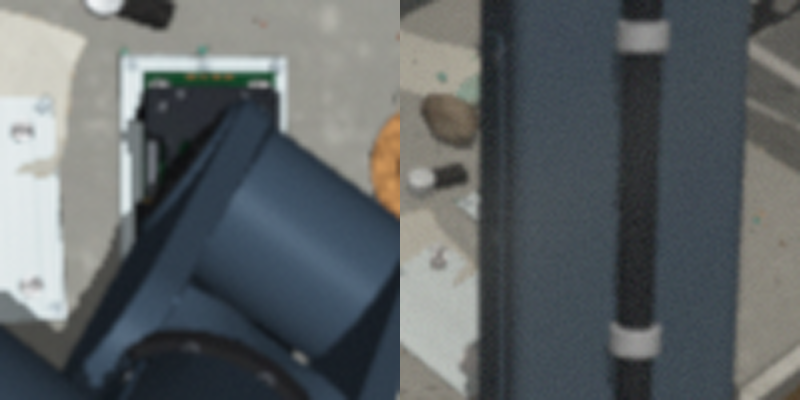

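The board sits squarely on the mount, with posts showing through the holes at crop (160,85) and (260,85). Now the y− corners.

>>> move_arm --moves '[{"x": -0.16,"y": 0.025,"z": 0,"rx": 0,"ry": 0,"rz": 0,"claw": 1},{"x": -0.32,"y": 0.025,"z": 0,"rx": 0,"ry": 0,"rz": 0,"claw": 1},{"x": -0.32,"y": 0.025,"z": 0,"rx": 0,"ry": 0,"rz": 0,"claw": 1},{"x": -0.32,"y": 0.025,"z": 0,"rx": 0,"ry": 0,"rz": 0,"claw": 1},{"x": -0.32,"y": 0.025,"z": 0.1,"rx": 0,"ry": 0,"rz": 0,"claw": 1},{"x": -0.32,"y": 0.025,"z": 0.2,"rx": 0,"ry": 0,"rz": 0,"claw": 1},{"x": -0.32,"y": 0.025,"z": 0.27,"rx": 0,"ry": 0,"rz": 0,"claw": 1},{"x": -0.32,"y": 0.025,"z": 0.3,"rx": 0,"ry": 0,"rz": 0,"claw": 1},{"x": -0.32,"y": 0.025,"z": 0.315,"rx": 0,"ry": 0,"rz": 0,"claw": 1},{"x": -0.32,"y": 0.025,"z": 0.325,"rx": 0,"ry": 0,"rz": 0,"claw": 1}]'

```text
time_s: 41.05
tool_pos: [0.4723, -0.2727, 0.0351]
ee_rot: [0.0, 0.711, 0.703, 0.0]
wrist_force: [0.1, 0.2, 0.3]
width: 0.0004
```

>>> move_arm --moves '[{"x": 0,"y": 0,"z": 0.01,"rx": 0,"ry": 0,"rz": 0,"claw": 1},{"x": 0,"y": 0,"z": 0.018,"rx": 0,"ry": 0,"rz": 0,"claw": 1},{"x": 0,"y": 0,"z": 0.026,"rx": 0,"ry": 0,"rz": 0,"claw": 1},{"x": 0,"y": 0,"z": 0.034,"rx": 0,"ry": 0,"rz": 0,"claw": 1},{"x": 0,"y": 0,"z": 0.042,"rx": 0,"ry": 0,"rz": 0,"claw": 1},{"x": 0,"y": 0,"z": 0.045,"rx": 0,"ry": 0,"rz": 0,"claw": 1},{"x": 0,"y": 0,"z": 0.045,"rx": 0,"ry": 0,"rz": 0,"claw": 1},{"x": 0,"y": 0,"z": 0.045,"rx": 0,"ry": 0,"rz": 0,"claw": 1},{"x": 0,"y": 0,"z": 0.045,"rx": 0,"ry": 0,"rz": 0,"claw": 1},{"x": 0,"y": 0,"z": 0.045,"rx": 0,"ry": 0,"rz": 0,"claw": 1}]'

```text
time_s: 42.05
tool_pos: [0.4723, -0.273, 0.0291]
ee_rot: [0.001, 0.711, 0.703, -0.0]
wrist_force: [-2.2, 2.2, 21.7]
width: 0.0007
```

>>> move_arm --moves '[{"x": 0,"y": 0,"z": -0.12,"rx": 0,"ry": 0,"rz": 0,"claw": 1},{"x": 0,"y": 0,"z": -0.24,"rx": 0,"ry": 0,"rz": 0,"claw": 1},{"x": 0,"y": 0.1,"z": -0.24,"rx": 0,"ry": 0,"rz": 0,"claw": 1},{"x": 0,"y": 0.22,"z": -0.24,"rx": 0,"ry": 0,"rz": 0,"claw": 1},{"x": 0,"y": 0.35,"z": -0.24,"rx": 0,"ry": 0,"rz": 0,"claw": 1},{"x": 0,"y": 0.43,"z": -0.24,"rx": 0,"ry": 0,"rz": 0,"claw": 1},{"x": 0,"y": 0.43,"z": -0.24,"rx": 0,"ry": 0,"rz": 0,"claw": 1},{"x": 0,"y": 0.43,"z": -0.24,"rx": 0,"ry": 0,"rz": 0,"claw": 1},{"x": 0,"y": 0.43,"z": -0.15,"rx": 0,"ry": 0,"rz": 0,"claw": 1},{"x": 0,"y": 0.43,"z": -0.07,"rx": 0,"ry": 0,"rz": 0,"claw": 1}]'

```text
time_s: 43.05
tool_pos: [0.5569, -0.2737, 0.0398]
ee_rot: [-0.0, 0.711, 0.703, -0.0]
wrist_force: [0.6, 0.6, 0.1]
width: 0.0002
```

>>> move_arm --moves '[{"x": 0,"y": 0,"z": 0.01,"rx": 0,"ry": 0,"rz": 0,"claw": 1},{"x": 0,"y": 0,"z": 0.02,"rx": 0,"ry": 0,"rz": 0,"claw": 1},{"x": 0,"y": 0,"z": 0.03,"rx": 0,"ry": 0,"rz": 0,"claw": 1},{"x": 0,"y": 0,"z": 0.04,"rx": 0,"ry": 0,"rz": 0,"claw": 1},{"x": 0,"y": 0,"z": 0.05,"rx": 0,"ry": 0,"rz": 0,"claw": 1},{"x": 0,"y": 0,"z": 0.06,"rx": 0,"ry": 0,"rz": 0,"claw": 1},{"x": 0,"y": 0,"z": 0.065,"rx": 0,"ry": 0,"rz": 0,"claw": 1},{"x": 0,"y": 0,"z": 0.07,"rx": 0,"ry": 0,"rz": 0,"claw": 1},{"x": 0,"y": 0,"z": 0.07,"rx": 0,"ry": 0,"rz": 0,"claw": 1},{"x": 0,"y": 0,"z": 0.07,"rx": 0,"ry": 0,"rz": 0,"claw": 1}]'

```text
time_s: 44.05
tool_pos: [0.5584, -0.274, 0.0292]
ee_rot: [0.001, 0.711, 0.703, -0.0]
wrist_force: [-3.5, 2.3, 15.9]
width: -0.0001
```

All are level at 29.1–29.2 mm. I re-press the first corner for certainty, now that the others are down.

>>> move_arm --moves '[{"x": 0,"y": 0,"z": -0.12,"rx": 0,"ry": 0,"rz": 0,"claw": 1},{"x": 0.1,"y": 0,"z": -0.2,"rx": 0,"ry": 0,"rz": 0,"claw": 1},{"x": 0.22,"y": 0,"z": -0.2,"rx": 0,"ry": 0,"rz": 0,"claw": 1},{"x": 0.32,"y": 0,"z": -0.2,"rx": 0,"ry": 0,"rz": 0,"claw": 1},{"x": 0.32,"y": 0,"z": -0.2,"rx": 0,"ry": 0,"rz": 0,"claw": 1},{"x": 0.32,"y": 0,"z": -0.1,"rx": 0,"ry": 0,"rz": 0,"claw": 1},{"x": 0.32,"y": 0,"z": -0.03,"rx": 0,"ry": 0,"rz": 0,"claw": 1},{"x": 0.32,"y": 0,"z": -0.01,"rx": 0,"ry": 0,"rz": 0,"claw": 1},{"x": 0.32,"y": 0,"z": 0,"rx": 0,"ry": 0,"rz": 0,"claw": 1},{"x": 0.32,"y": 0,"z": 0,"rx": 0,"ry": 0,"rz": 0,"claw": 1}]'

```text
time_s: 45.05
tool_pos: [0.5587, -0.21, 0.0291]
ee_rot: [-0.0, 0.711, 0.703, -0.0]
wrist_force: [-5.1, 2.4, 26.1]
width: 0.0004
```

The long board is seated at all four corners. I move towards the short board and look again.

>>> move_arm --moves '[{"x": 0,"y": 0,"z": -0.2,"rx": 0,"ry": 0,"rz": 0,"claw": 1},{"x": 0,"y": 0,"z": -0.37,"rx": 0,"ry": 0,"rz": 0,"claw": 0},{"x": 0.1,"y": -0.05,"z": -0.37,"rx": 0,"ry": 0,"rz": 0,"claw": 0},{"x": 0.22,"y": -0.1,"z": -0.37,"rx": 0,"ry": 0,"rz": 0,"claw": 0},{"x": 0.36,"y": -0.16,"z": -0.37,"rx": 0,"ry": 0,"rz": 0,"claw": 0},{"x": 0.52,"y": -0.2,"z": -0.37,"rx": 0,"ry": 0,"rz": 0,"claw": 0},{"x": 0.68,"y": -0.25,"z": -0.37,"rx": 0,"ry": 0,"rz": 0,"claw": 0},{"x": 0.84,"y": -0.3,"z": -0.37,"rx": 0,"ry": 0,"rz": 0,"claw": 0},{"x": 1,"y": -0.35,"z": -0.37,"rx": 0,"ry": 0,"rz": 0,"claw": 0},{"x": 1,"y": -0.35,"z": -0.37,"rx": 0,"ry": 0,"rz": 0,"claw": 0}]'

```text
time_s: 46.05
tool_pos: [0.488, -0.0059, 0.0992]
ee_rot: [-0.003, 0.71, 0.704, -0.001]
wrist_force: [0.6, 0.1, -0.8]
width: 0.0646
```

```bash
cat > k.py <<'E'
from h import *
import sys
st(); p,d=snapshot("top"); C=cloud("top",d); np.save("pics/p2.npy",p)
for n,P in zip(("short","long"),pads(p,[(226,196)],.005)+pads(p,[(396,194)],.021)): print(n,len(P),len(P)==4 and fit(P))
L=pads(p,[(396,194)],.021)[0]
for P in L:
    u,v=proj("top",[[*P,.021]])[0].round().astype(int); print("pad depth z",C[v-1:v+2,u-1:u+2,2].mean().round(4))
print("bench z near",C[230:236,360:375,2].mean().round(4), C[150:154,420:428,2].mean().round(4))
print(mrect(p,339,197,hw=30),mrect(p,396,194))
cv2.imwrite(sys.argv[1],cv2.resize(p[135:255,200:500],None,fx=2.6,fy=2.6,interpolation=cv2.INTER_CUBIC))
E
python3 k.py pics/k1.png
```

```text
t 46.05 p [488.   -5.9  99.2] yaw 89.54 tilt [-0.0055  0.0018] F [ 0.6  0.1 -0.8] w 64.6 j6 -0.23
short 4 (array([510.5, 195.3]), np.float64(2.04), array([1.88, 2.16]), np.float64(55.8), np.float64(63.6))
long 4 (array([ 515.5, -242.4]), np.float64(-0.7), array([-0.78, -0.53]), np.float64(96.2), np.float64(63.8))
pad depth z 0.0214
pad depth z 0.0213
pad depth z 0.0214
pad depth z 0.0202
bench z near -0.0006 0.0003
[ 512.13 -113.96   11.95 9444.04] [ 5.13380e+02 -2.41040e+02  1.21000e+00  1.89285e+04]
```

View pics/k1.png

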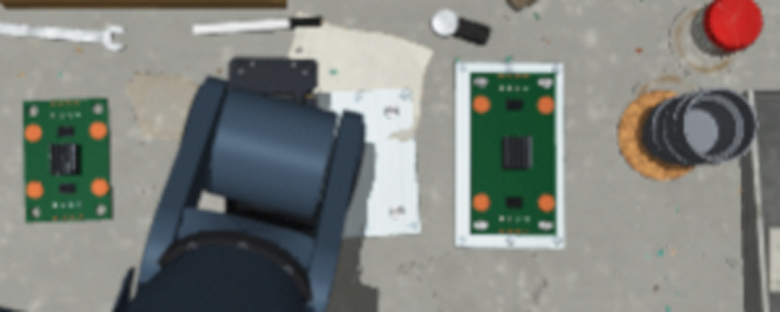

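The long board is seated: its pads are at 20–21 mm height against 21 mm nominal, and its pose matches the mount. The short board is unmoved at crop (66,160), so I go to grasp it.

>>> move_arm --moves '[{"x": 0.1,"y": 0.02,"z": 0,"rx": 0,"ry": 0,"rz": 0,"claw": 0},{"x": 0.25,"y": 0.04,"z": 0,"rx": 0,"ry": 0,"rz": -0.01,"claw": 0},{"x": 0.4,"y": 0.06,"z": 0,"rx": 0,"ry": 0,"rz": -0.0235,"claw": 0},{"x": 0.55,"y": 0.086,"z": 0,"rx": 0,"ry": 0,"rz": -0.0235,"claw": 0},{"x": 0.7,"y": 0.086,"z": 0,"rx": 0,"ry": 0,"rz": -0.0235,"claw": 0},{"x": 0.85,"y": 0.086,"z": 0,"rx": 0,"ry": 0,"rz": -0.0235,"claw": 0},{"x": 1,"y": 0.086,"z": 0,"rx": 0,"ry": 0,"rz": -0.0235,"claw": 0},{"x": 1,"y": 0.086,"z": 0,"rx": 0,"ry": 0,"rz": -0.0235,"claw": 0},{"x": 1,"y": 0.086,"z": 0,"rx": 0,"ry": 0,"rz": -0.0235,"claw": 0},{"x": 1,"y": 0.086,"z": 0,"rx": 0,"ry": 0,"rz": -0.0235,"claw": 0}]'

```text
time_s: 47.1
tool_pos: [0.5112, 0.1894, 0.0997]
ee_rot: [0.0, 0.695, 0.719, -0.0]
wrist_force: [0.7, -0.2, -0.1]
width: 0.0872
```

>>> move_arm --moves '[{"x": 0.0245,"y": 0.001,"z": 0,"rx": 0,"ry": 0,"rz": 0,"claw": 0},{"x": 0.0245,"y": 0.001,"z": 0.08,"rx": 0,"ry": 0,"rz": 0,"claw": 0},{"x": 0.0245,"y": 0.001,"z": 0.16,"rx": 0,"ry": 0,"rz": 0,"claw": 0},{"x": 0.0245,"y": 0.001,"z": 0.24,"rx": 0,"ry": 0,"rz": 0,"claw": 0},{"x": 0.0245,"y": 0.001,"z": 0.32,"rx": 0,"ry": 0,"rz": 0,"claw": 0},{"x": 0.0245,"y": 0.001,"z": 0.37,"rx": 0,"ry": 0,"rz": 0,"claw": 0},{"x": 0.0245,"y": 0.001,"z": 0.4075,"rx": 0,"ry": 0,"rz": 0,"claw": 0},{"x": 0.0245,"y": 0.001,"z": 0.4075,"rx": 0,"ry": 0,"rz": 0,"claw": 0},{"x": 0.0245,"y": 0.001,"z": 0.4075,"rx": 0,"ry": 0,"rz": 0,"claw": 0},{"x": 0.0245,"y": 0.001,"z": 0.4075,"rx": 0,"ry": 0,"rz": 0,"claw": 0}]'

```text
time_s: 48.1
tool_pos: [0.5112, 0.1958, 0.0192]
ee_rot: [0.0, 0.694, 0.72, 0.001]
wrist_force: [0.3, -0.1, 0.5]
width: 0.0873
```

```bash
cat > n.py <<'E'
from h import *
st(); p,d=snapshot("top"); np.save("pics/p3.npy",p); g=cv2.cvtColor(p,cv2.COLOR_BGR2GRAY)
print([ (len(P), len(P)==4 and fit(P)) for P in pads(p,[(226,196)],.005)])
for q,name in((np.load("pics/p.npy"),"p0"),(p,"p3")):
    g=cv2.GaussianBlur(cv2.cvtColor(q,cv2.COLOR_BGR2HSV),(3,3),0); B=q.astype(float); e=B[...,0]-B[...,2]+.15*(B.mean(2)-150)  # bluish white vs bench/paper
    def cr(v):
        t=(v[:3].mean()+v[-3:].mean())/2; i=int(np.argmax(v>t)); return i-1+(t-v[i-1])/(v[i]-v[i-1]) if i>0 else np.nan
    def line(pts):
        P=plane("top",pts,.004)[:,:2]*1000; P=P[np.isfinite(P).all(1)]; vx,vy,x0,y0=cv2.fitLine(np.float32(P),cv2.DIST_HUBER,0,.01,.01).ravel(); r=(P-[x0,y0])@[-vy,vx]; return np.array([vx,vy,x0,y0]),r.std()
    L=line([(311+cr(e[r,311:326]),r) for r in range(182,214)]); Rr=line([(368-cr(e[r,368:353:-1]),r) for r in range(180,214)])
    T=line([(c,162+cr(e[162:178,c])) for c in range(328,350)]); Bm=line([(c,235-cr(e[235:218:-1,c])) for c in range(328,350)])
    a=[np.degrees(np.arctan2(*((l[0][1],l[0][0]) if l[0][0]>0 else (-l[0][1],-l[0][0])))) for l in(L,Rr)]; b=[np.degrees(np.arctan2(-l[0][0]*np.sign(l[0][1]),abs(l[0][1]))) for l in(T,Bm)]
    print(name,"yaw L,R",np.round(a,2),"T,B",np.round(b,2),"resid",[l[1].round(2) for l in(L,Rr,T,Bm)])
    def at(l,x=None,y=None): vx,vy,x0,y0=l[0]; return (y0+(x-x0)*vy/vx) if x is not None else x0+(y-y0)*vx/vy
    yl,yr=at(L,x=506),at(Rr,x=506); cy=(yl+yr)/2; xt,xb=at(T,y=cy),at(Bm,y=cy); print("centre",(xt+xb)/2,cy,"size",xt-xb,yl-yr)
    gg=cv2.cvtColor(q,cv2.COLOR_BGR2GRAY); N,l,s,c=cv2.connectedComponentsWithStats((gg[170:224,318:360]<205).astype(np.uint8))
    bl=[c[k]+[318,170] for k in range(1,N) if 10<s[k,4]<60]; print("blobs",len(bl),len(bl)==4 and fit(plane("top",bl,.02)[:,:2]))
E
python3 n.py
```

```text
t 48.1 p [511.2 195.8  19.2] yaw 92.03 tilt [0.0013 0.0002] F [ 0.3 -0.1  0.5] w 87.3 j6 0.13
[(0, False)]
p0 yaw L,R [2.6  3.44] T,B [4.49 2.94] resid [np.float64(0.34), np.float64(1.37), np.float64(0.49), np.float64(0.47)]
centre 506.8157 -94.307205 size 144.38068 108.79266
blobs 6 False
p3 yaw L,R [2.75 3.42] T,B [4.67 3.56] resid [np.float64(0.32), np.float64(2.98), np.float64(0.41), np.float64(0.42)]
centre 506.8004 -94.32088 size 145.1532 109.3064
blobs 7 False
```

Run:
```python
from h import *
for q in("p.npy","p3.npy"):
  g=cv2.cvtColor(np.load("pics/"+q),cv2.COLOR_BGR2GRAY).astype(float)
  for n,b in(("s",[(325.5,178.2),(350.2,177.5),(352.2,215.8),(327.5,217.5)]),("l",[(383.7,166.7),(408.7,167.2),(383.3,221.0),(408.4,221.3)])):
    if n=="l" and q!="p.npy": continue
    out=[]
    for x,y in b:
        X,Y=int(x+.5),int(y+.5); yy,xx=np.mgrid[Y-5:Y+6,X-5:X+6]; w=np.clip(222-g[Y-5:Y+6,X-5:X+6],0,None); out.append([(w*xx).sum()/w.sum(),(w*yy).sum()/w.sum()])
    P=plane("top",out,.018)[:,:2]; print(q,n,fit(P),(P*1000).round(1).tolist())
```

```text
p.npy s (array([506.7, -95.2]), np.float64(2.91), array([2.89, 2.94]), np.float64(99.3), np.float64(63.4)) [[554.8, -61.2], [557.8, -124.2], [458.9, -129.5], [455.3, -65.9]]
p.npy l (array([ 515.1, -240.7]), np.float64(-1.23), array([-1.42, -0.33]), np.float64(139.5), np.float64(65.1)) [[584.9, -209.9], [584.7, -275.0], [445.7, -206.4], [445.1, -271.6]]
p3.npy s (array([506.9, -95.3]), np.float64(2.91), array([2.87, 3.03]), np.float64(99.2), np.float64(62.8)) [[555.1, -61.6], [557.8, -124.0], [459.4, -129.3], [455.4, -66.2]]
```

>>> move_arm --moves '[{"x": 0,"y": 0,"z": 0,"rx": 0,"ry": 0,"rz": 0,"claw": 1},{"x": 0,"y": 0,"z": 0,"rx": 0,"ry": 0,"rz": 0,"claw": 1},{"x": 0,"y": 0,"z": 0,"rx": 0,"ry": 0,"rz": 0,"claw": 1},{"x": 0,"y": 0,"z": 0,"rx": 0,"ry": 0,"rz": 0,"claw": 1},{"x": 0,"y": 0,"z": 0,"rx": 0,"ry": 0,"rz": 0,"claw": 1},{"x": 0,"y": 0,"z": 0,"rx": 0,"ry": 0,"rz": 0,"claw": 1},{"x": 0,"y": 0,"z": 0,"rx": 0,"ry": 0,"rz": 0,"claw": 1},{"x": 0,"y": 0,"z": 0,"rx": 0,"ry": 0,"rz": 0,"claw": 1},{"x": 0,"y": 0,"z": 0,"rx": 0,"ry": 0,"rz": 0,"claw": 1},{"x": 0,"y": 0,"z": 0,"rx": 0,"ry": 0,"rz": 0,"claw": 1}]'

```text
time_s: 49.15
tool_pos: [0.5107, 0.1957, 0.0185]
ee_rot: [-0.0, 0.694, 0.72, -0.0]
wrist_force: [-0.0, -0.1, 0.1]
width: 0.0297
```

>>> move_arm --moves '[{"x": 0,"y": 0,"z": 0,"rx": 0,"ry": 0,"rz": 0,"claw": 1},{"x": 0,"y": 0,"z": 0,"rx": 0,"ry": 0,"rz": 0,"claw": 1},{"x": 0,"y": 0,"z": 0,"rx": 0,"ry": 0,"rz": 0,"claw": 1},{"x": 0,"y": 0,"z": 0,"rx": 0,"ry": 0,"rz": 0,"claw": 1},{"x": 0,"y": 0,"z": -0.05,"rx": 0,"ry": 0,"rz": 0,"claw": 1},{"x": 0,"y": 0,"z": -0.12,"rx": 0,"ry": 0,"rz": 0,"claw": 1},{"x": 0,"y": 0,"z": -0.2,"rx": 0,"ry": 0,"rz": 0,"claw": 1},{"x": 0,"y": 0,"z": -0.3,"rx": 0,"ry": 0,"rz": 0,"claw": 1},{"x": 0,"y": 0,"z": -0.35,"rx": 0,"ry": 0,"rz": 0,"claw": 1},{"x": 0,"y": 0,"z": -0.4,"rx": 0,"ry": 0,"rz": 0,"claw": 1}]'

```text
time_s: 50.15
tool_pos: [0.511, 0.1957, 0.1001]
ee_rot: [0.0, 0.694, 0.72, 0.001]
wrist_force: [-0.1, 0.6, -1.4]
width: 0.0296
```

Both estimates of the short mount agree: about (506.8, −94.8) mm, yaw 3°. I carry the short board there.

>>> move_arm --moves '[{"x": -0.05,"y": -0.002,"z": 0,"rx": 0,"ry": 0,"rz": 0,"claw": 1},{"x": -0.14,"y": -0.006,"z": 0,"rx": 0,"ry": 0,"rz": 0,"claw": 1},{"x": -0.25,"y": -0.012,"z": 0,"rx": 0,"ry": 0,"rz": 0,"claw": 1},{"x": -0.36,"y": -0.018,"z": 0,"rx": 0,"ry": 0,"rz": 0,"claw": 1},{"x": -0.47,"y": -0.024,"z": 0,"rx": 0,"ry": 0,"rz": 0,"claw": 1},{"x": -0.58,"y": -0.03,"z": 0,"rx": 0,"ry": 0,"rz": 0,"claw": 1},{"x": -0.69,"y": -0.036,"z": 0,"rx": 0,"ry": 0,"rz": 0,"claw": 1},{"x": -0.8,"y": -0.04,"z": 0,"rx": 0,"ry": 0,"rz": 0,"claw": 1},{"x": -0.9,"y": -0.045,"z": 0,"rx": 0,"ry": 0,"rz": 0,"claw": 1},{"x": -1,"y": -0.049,"z": 0,"rx": 0,"ry": 0,"rz": 0,"claw": 1}]'

```text
time_s: 51.15
tool_pos: [0.5071, -0.0059, 0.0979]
ee_rot: [-0.001, 0.695, 0.719, -0.001]
wrist_force: [-0.3, -0.3, -0.6]
width: 0.0298
```

>>> move_arm --moves '[{"x": -0.1,"y": -0.005,"z": 0,"rx": 0,"ry": 0,"rz": 0,"claw": 1},{"x": -0.2,"y": -0.01,"z": 0,"rx": 0,"ry": 0,"rz": 0,"claw": 1},{"x": -0.3,"y": -0.015,"z": 0,"rx": 0,"ry": 0,"rz": -0.004,"claw": 1},{"x": -0.39,"y": -0.02,"z": 0,"rx": 0,"ry": 0,"rz": -0.0084,"claw": 1},{"x": -0.449,"y": -0.0217,"z": 0,"rx": 0,"ry": 0,"rz": -0.0084,"claw": 1},{"x": -0.449,"y": -0.0217,"z": 0.04,"rx": 0,"ry": 0,"rz": -0.0084,"claw": 1},{"x": -0.449,"y": -0.0217,"z": 0.1,"rx": 0,"ry": 0,"rz": -0.0084,"claw": 1},{"x": -0.449,"y": -0.0217,"z": 0.15,"rx": 0,"ry": 0,"rz": -0.0084,"claw": 1},{"x": -0.449,"y": -0.0217,"z": 0.175,"rx": 0,"ry": 0,"rz": -0.0084,"claw": 1},{"x": -0.449,"y": -0.0217,"z": 0.175,"rx": 0,"ry": 0,"rz": -0.0084,"claw": 1}]'

```text
time_s: 52.15
tool_pos: [0.506, -0.0934, 0.0622]
ee_rot: [-0.001, 0.688, 0.726, -0.001]
wrist_force: [-0.2, 0.6, -0.8]
width: 0.0298
```

>>> move_arm --moves '[{"x": 0,"y": 0,"z": 0,"rx": 0,"ry": 0,"rz": 0,"claw": 1},{"x": 0,"y": 0,"z": 0,"rx": 0,"ry": 0,"rz": 0,"claw": 1},{"x": 0,"y": 0,"z": 0,"rx": 0,"ry": 0,"rz": 0,"claw": 1},{"x": 0,"y": 0,"z": 0,"rx": 0,"ry": 0,"rz": 0,"claw": 1},{"x": 0,"y": 0,"z": 0,"rx": 0,"ry": 0,"rz": 0,"claw": 1},{"x": 0,"y": 0,"z": 0.01,"rx": 0,"ry": 0,"rz": 0,"claw": 1},{"x": 0,"y": 0,"z": 0.02,"rx": 0,"ry": 0,"rz": 0,"claw": 1},{"x": 0,"y": 0,"z": 0.03,"rx": 0,"ry": 0,"rz": 0,"claw": 1},{"x": 0,"y": 0,"z": 0.03,"rx": 0,"ry": 0,"rz": 0,"claw": 1},{"x": 0,"y": 0,"z": 0.03,"rx": 0,"ry": 0,"rz": 0,"claw": 1}]'

```text
time_s: 53.15
tool_pos: [0.5068, -0.0944, 0.0574]
ee_rot: [-0.0, 0.688, 0.725, -0.0]
wrist_force: [0.4, -0.3, -1.4]
width: 0.0299
```

Run:
```python
from h import *
st(); s=sense(); p,d=snapshot("top"); z=s["tool_pos"][2]-.014
P=pads(p,[(339,197)],z,45)[0]; print((P*1000).round(1).tolist())
c=np.array([506.8,-94.8]); a=np.radians(3); M=np.array([[np.cos(a),-np.sin(a)],[np.sin(a),np.cos(a)]])
print("expected pads",[(c+M@[x,y]).round(1).tolist() for x in(28,-28) for y in(32,-32)])
cv2.imwrite("pics/h5.png",cv2.resize(p[150:250,280:400],None,fx=5,fy=5,interpolation=cv2.INTER_CUBIC))
```

```text
t 53.15 p [506.8 -94.4  57.4] yaw 92.99 tilt [-0.0003  0.0001] F [ 0.4 -0.3 -1.4] w 29.9 j6 -0.45
[]
expected pads [[533.1, -61.4], [536.4, -125.3], [477.2, -64.3], [480.5, -128.2]]
```

View pics/h5.png

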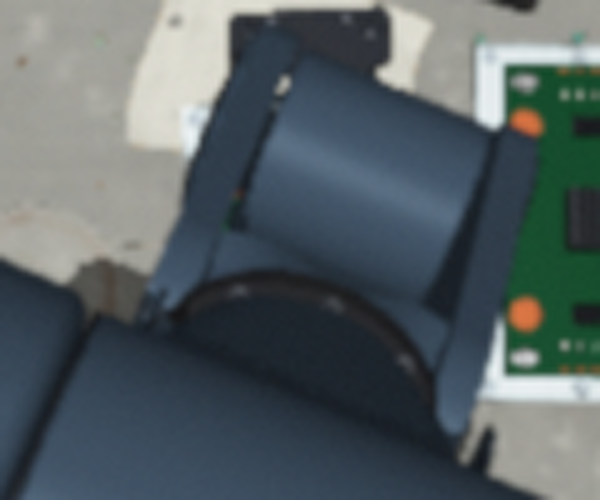

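The arm covers it. I lower by feel, as before.

>>> move_arm --moves '[{"x": 0,"y": 0,"z": 0.01,"rx": 0,"ry": 0,"rz": 0,"claw": 1},{"x": 0,"y": 0,"z": 0.02,"rx": 0,"ry": 0,"rz": 0,"claw": 1},{"x": 0,"y": 0,"z": 0.03,"rx": 0,"ry": 0,"rz": 0,"claw": 1},{"x": 0,"y": 0,"z": 0.035,"rx": 0,"ry": 0,"rz": 0,"claw": 1},{"x": 0,"y": 0,"z": 0.04,"rx": 0,"ry": 0,"rz": 0,"claw": 1},{"x": 0,"y": 0,"z": 0.045,"rx": 0,"ry": 0,"rz": 0,"claw": 1},{"x": 0,"y": 0,"z": 0.05,"rx": 0,"ry": 0,"rz": 0,"claw": 1},{"x": 0,"y": 0,"z": 0.05,"rx": 0,"ry": 0,"rz": 0,"claw": 1},{"x": 0,"y": 0,"z": 0.05,"rx": 0,"ry": 0,"rz": 0,"claw": 1},{"x": 0,"y": 0,"z": 0.05,"rx": 0,"ry": 0,"rz": 0,"claw": 1}]'

```text
time_s: 54.2
tool_pos: [0.5069, -0.0944, 0.0476]
ee_rot: [0.0, 0.688, 0.725, 0.0]
wrist_force: [-0.3, -0.0, -0.9]
width: 0.0294
```

>>> move_arm --moves '[{"x": 0,"y": 0,"z": 0.005,"rx": 0,"ry": 0,"rz": 0,"claw": 1},{"x": 0,"y": 0,"z": 0.01,"rx": 0,"ry": 0,"rz": 0,"claw": 1},{"x": 0,"y": 0,"z": 0.015,"rx": 0,"ry": 0,"rz": 0,"claw": 1},{"x": 0,"y": 0,"z": 0.02,"rx": 0,"ry": 0,"rz": 0,"claw": 1},{"x": 0,"y": 0,"z": 0.02,"rx": 0,"ry": 0,"rz": 0,"claw": 1},{"x": 0,"y": 0,"z": 0.02,"rx": 0,"ry": 0,"rz": 0,"claw": 1},{"x": 0,"y": 0,"z": 0.02,"rx": 0,"ry": 0,"rz": 0,"claw": 1},{"x": 0,"y": 0,"z": 0.02,"rx": 0,"ry": 0,"rz": 0,"claw": 1},{"x": 0,"y": 0,"z": 0.02,"rx": 0,"ry": 0,"rz": 0,"claw": 1},{"x": 0,"y": 0,"z": 0.02,"rx": 0,"ry": 0,"rz": 0,"claw": 1}]'

```text
time_s: 55.2
tool_pos: [0.5069, -0.0944, 0.0436]
ee_rot: [-0.0, 0.688, 0.725, 0.0]
wrist_force: [0.6, 0.6, -0.2]
width: 0.0297
```

The board is down on the barbs with no side load. I release it and go to the press points.

>>> move_arm --moves '[{"x": 0,"y": 0,"z": 0,"rx": 0,"ry": 0,"rz": 0,"claw": 0},{"x": 0,"y": 0,"z": 0,"rx": 0,"ry": 0,"rz": 0,"claw": 0},{"x": 0,"y": 0,"z": 0,"rx": 0,"ry": 0,"rz": 0,"claw": 0},{"x": 0,"y": 0,"z": 0,"rx": 0,"ry": 0,"rz": 0,"claw": 0},{"x": 0,"y": 0,"z": -0.1,"rx": 0,"ry": 0,"rz": 0,"claw": 0},{"x": 0,"y": 0,"z": -0.2,"rx": 0,"ry": 0,"rz": 0,"claw": 0},{"x": 0,"y": 0,"z": -0.3,"rx": 0,"ry": 0,"rz": 0,"claw": 0},{"x": 0,"y": 0,"z": -0.3,"rx": 0,"ry": 0,"rz": 0,"claw": 1},{"x": 0.08,"y": 0.07,"z": -0.3,"rx": 0,"ry": 0,"rz": 0,"claw": 1},{"x": 0.16,"y": 0.13,"z": -0.3,"rx": 0,"ry": 0,"rz": 0,"claw": 1}]'

```text
time_s: 56.2
tool_pos: [0.5312, -0.0611, 0.1031]
ee_rot: [-0.0, 0.689, 0.725, -0.0]
wrist_force: [-1.2, 0.4, -0.4]
width: 0.0689
```

>>> move_arm --moves '[{"x": 0,"y": 0,"z": 0,"rx": 0,"ry": 0,"rz": 0,"claw": 1},{"x": 0,"y": 0,"z": 0,"rx": 0,"ry": 0,"rz": 0,"claw": 1},{"x": 0,"y": 0,"z": 0,"rx": 0,"ry": 0,"rz": 0,"claw": 1},{"x": 0,"y": 0,"z": 0,"rx": 0,"ry": 0,"rz": 0,"claw": 1},{"x": 0,"y": 0,"z": 0,"rx": 0,"ry": 0,"rz": 0,"claw": 1},{"x": 0,"y": 0,"z": 0,"rx": 0,"ry": 0,"rz": 0,"claw": 1},{"x": 0,"y": 0,"z": 0.1,"rx": 0,"ry": 0,"rz": 0,"claw": 1},{"x": 0,"y": 0,"z": 0.2,"rx": 0,"ry": 0,"rz": 0,"claw": 1},{"x": 0,"y": 0,"z": 0.28,"rx": 0,"ry": 0,"rz": 0,"claw": 1},{"x": 0,"y": 0,"z": 0.32,"rx": 0,"ry": 0,"rz": 0,"claw": 1}]'

```text
time_s: 57.2
tool_pos: [0.5304, -0.0611, 0.0384]
ee_rot: [-0.001, 0.689, 0.725, -0.0]
wrist_force: [-0.4, -0.0, 0.2]
width: 0.0008
```

>>> move_arm --moves '[{"x": 0,"y": 0,"z": 0.01,"rx": 0,"ry": 0,"rz": 0,"claw": 1},{"x": 0,"y": 0,"z": 0.02,"rx": 0,"ry": 0,"rz": 0,"claw": 1},{"x": 0,"y": 0,"z": 0.03,"rx": 0,"ry": 0,"rz": 0,"claw": 1},{"x": 0,"y": 0,"z": 0.04,"rx": 0,"ry": 0,"rz": 0,"claw": 1},{"x": 0,"y": 0,"z": 0.05,"rx": 0,"ry": 0,"rz": 0,"claw": 1},{"x": 0,"y": 0,"z": 0.06,"rx": 0,"ry": 0,"rz": 0,"claw": 1},{"x": 0,"y": 0,"z": 0.0675,"rx": 0,"ry": 0,"rz": 0,"claw": 1},{"x": 0,"y": 0,"z": 0.0675,"rx": 0,"ry": 0,"rz": 0,"claw": 1},{"x": 0,"y": 0,"z": 0.0675,"rx": 0,"ry": 0,"rz": 0,"claw": 1},{"x": 0,"y": 0,"z": 0.0675,"rx": 0,"ry": 0,"rz": 0,"claw": 1}]'

```text
time_s: 58.2
tool_pos: [0.5312, -0.0619, 0.0292]
ee_rot: [0.001, 0.688, 0.726, -0.0]
wrist_force: [-5.9, -1.7, 21.5]
width: 0.001
```

>>> move_arm --moves '[{"x": 0,"y": 0,"z": -0.12,"rx": 0,"ry": 0,"rz": 0,"claw": 1},{"x": 0,"y": 0,"z": -0.24,"rx": 0,"ry": 0,"rz": 0,"claw": 1},{"x": 0,"y": -0.1,"z": -0.24,"rx": 0,"ry": 0,"rz": 0,"claw": 1},{"x": 0,"y": -0.2,"z": -0.24,"rx": 0,"ry": 0,"rz": 0,"claw": 1},{"x": 0,"y": -0.26,"z": -0.24,"rx": 0,"ry": 0,"rz": 0,"claw": 1},{"x": 0,"y": -0.26,"z": -0.24,"rx": 0,"ry": 0,"rz": 0,"claw": 1},{"x": 0,"y": -0.26,"z": -0.15,"rx": 0,"ry": 0,"rz": 0,"claw": 1},{"x": 0,"y": -0.26,"z": -0.07,"rx": 0,"ry": 0,"rz": 0,"claw": 1},{"x": 0,"y": -0.26,"z": -0.06,"rx": 0,"ry": 0,"rz": 0,"claw": 1},{"x": 0,"y": -0.26,"z": -0.05,"rx": 0,"ry": 0,"rz": 0,"claw": 1}]'

```text
time_s: 59.2
tool_pos: [0.4801, -0.064, 0.0358]
ee_rot: [0.0, 0.688, 0.725, 0.0]
wrist_force: [-0.2, -0.1, -0.4]
width: 0.0006
```

>>> move_arm --moves '[{"x": 0,"y": 0,"z": 0.01,"rx": 0,"ry": 0,"rz": 0,"claw": 1},{"x": 0,"y": 0,"z": 0.02,"rx": 0,"ry": 0,"rz": 0,"claw": 1},{"x": 0,"y": 0,"z": 0.03,"rx": 0,"ry": 0,"rz": 0,"claw": 1},{"x": 0,"y": 0,"z": 0.04,"rx": 0,"ry": 0,"rz": 0,"claw": 1},{"x": 0,"y": 0,"z": 0.05,"rx": 0,"ry": 0,"rz": 0,"claw": 1},{"x": 0,"y": 0,"z": 0.05,"rx": 0,"ry": 0,"rz": 0,"claw": 1},{"x": 0,"y": 0,"z": 0.05,"rx": 0,"ry": 0,"rz": 0,"claw": 1},{"x": 0,"y": 0,"z": 0.05,"rx": 0,"ry": 0,"rz": 0,"claw": 1},{"x": 0,"y": 0,"z": 0.05,"rx": 0,"ry": 0,"rz": 0,"claw": 1},{"x": 0,"y": 0,"z": 0.05,"rx": 0,"ry": 0,"rz": 0,"claw": 1}]'

```text
time_s: 60.2
tool_pos: [0.4795, -0.0639, 0.0291]
ee_rot: [0.001, 0.688, 0.725, 0.0]
wrist_force: [-3.4, 2.7, 26.9]
width: 0.0006
```

>>> move_arm --moves '[{"x": 0,"y": 0,"z": -0.12,"rx": 0,"ry": 0,"rz": 0,"claw": 1},{"x": 0,"y": 0,"z": -0.25,"rx": 0,"ry": 0,"rz": 0,"claw": 1},{"x": -0.1,"y": 0,"z": -0.25,"rx": 0,"ry": 0,"rz": 0,"claw": 1},{"x": -0.22,"y": 0,"z": -0.25,"rx": 0,"ry": 0,"rz": 0,"claw": 1},{"x": -0.32,"y": 0,"z": -0.25,"rx": 0,"ry": 0,"rz": 0,"claw": 1},{"x": -0.32,"y": 0,"z": -0.25,"rx": 0,"ry": 0,"rz": 0,"claw": 1},{"x": -0.32,"y": 0,"z": -0.15,"rx": 0,"ry": 0,"rz": 0,"claw": 1},{"x": -0.32,"y": 0,"z": -0.07,"rx": 0,"ry": 0,"rz": 0,"claw": 1},{"x": -0.32,"y": 0,"z": -0.06,"rx": 0,"ry": 0,"rz": 0,"claw": 1},{"x": -0.32,"y": 0,"z": -0.05,"rx": 0,"ry": 0,"rz": 0,"claw": 1}]'

```text
time_s: 61.2
tool_pos: [0.4822, -0.127, 0.0359]
ee_rot: [-0.001, 0.688, 0.725, -0.0]
wrist_force: [0.7, -0.1, 0.9]
width: 0.0005
```

>>> move_arm --moves '[{"x": 0,"y": 0,"z": 0.01,"rx": 0,"ry": 0,"rz": 0,"claw": 1},{"x": 0,"y": 0,"z": 0.02,"rx": 0,"ry": 0,"rz": 0,"claw": 1},{"x": 0,"y": 0,"z": 0.03,"rx": 0,"ry": 0,"rz": 0,"claw": 1},{"x": 0,"y": 0,"z": 0.04,"rx": 0,"ry": 0,"rz": 0,"claw": 1},{"x": 0,"y": 0,"z": 0.05,"rx": 0,"ry": 0,"rz": 0,"claw": 1},{"x": 0,"y": 0,"z": 0.05,"rx": 0,"ry": 0,"rz": 0,"claw": 1},{"x": 0,"y": 0,"z": 0.05,"rx": 0,"ry": 0,"rz": 0,"claw": 1},{"x": 0,"y": 0,"z": 0.05,"rx": 0,"ry": 0,"rz": 0,"claw": 1},{"x": 0,"y": 0,"z": 0.05,"rx": 0,"ry": 0,"rz": 0,"claw": 1},{"x": 0,"y": 0,"z": 0.05,"rx": 0,"ry": 0,"rz": 0,"claw": 1}]'

```text
time_s: 62.2
tool_pos: [0.4829, -0.1278, 0.0291]
ee_rot: [0.001, 0.688, 0.725, 0.0]
wrist_force: [-4.5, 1.7, 25.5]
width: 0.0004
```

Now the (+26, −32) corner. After that I repeat the first corner and withdraw.

>>> move_arm --moves '[{"x": 0,"y": 0,"z": -0.12,"rx": 0,"ry": 0,"rz": 0,"claw": 1},{"x": 0,"y": 0,"z": -0.24,"rx": 0,"ry": 0,"rz": 0,"claw": 1},{"x": 0,"y": 0.1,"z": -0.24,"rx": 0,"ry": 0,"rz": 0,"claw": 1},{"x": 0,"y": 0.2,"z": -0.24,"rx": 0,"ry": 0,"rz": 0,"claw": 1},{"x": 0,"y": 0.26,"z": -0.24,"rx": 0,"ry": 0,"rz": 0,"claw": 1},{"x": 0,"y": 0.26,"z": -0.24,"rx": 0,"ry": 0,"rz": 0,"claw": 1},{"x": 0,"y": 0.26,"z": -0.15,"rx": 0,"ry": 0,"rz": 0,"claw": 1},{"x": 0,"y": 0.26,"z": -0.07,"rx": 0,"ry": 0,"rz": 0,"claw": 1},{"x": 0,"y": 0.26,"z": -0.06,"rx": 0,"ry": 0,"rz": 0,"claw": 1},{"x": 0,"y": 0.26,"z": -0.05,"rx": 0,"ry": 0,"rz": 0,"claw": 1}]'

```text
time_s: 63.2
tool_pos: [0.5333, -0.1247, 0.0356]
ee_rot: [-0.001, 0.688, 0.725, -0.0]
wrist_force: [1.2, 0.9, 0.3]
width: 0.0005
```

>>> move_arm --moves '[{"x": 0,"y": 0,"z": 0.01,"rx": 0,"ry": 0,"rz": 0,"claw": 1},{"x": 0,"y": 0,"z": 0.02,"rx": 0,"ry": 0,"rz": 0,"claw": 1},{"x": 0,"y": 0,"z": 0.03,"rx": 0,"ry": 0,"rz": 0,"claw": 1},{"x": 0,"y": 0,"z": 0.04,"rx": 0,"ry": 0,"rz": 0,"claw": 1},{"x": 0,"y": 0,"z": 0.05,"rx": 0,"ry": 0,"rz": 0,"claw": 1},{"x": 0,"y": 0,"z": 0.05,"rx": 0,"ry": 0,"rz": 0,"claw": 1},{"x": 0,"y": 0,"z": 0.05,"rx": 0,"ry": 0,"rz": 0,"claw": 1},{"x": 0,"y": 0,"z": 0.05,"rx": 0,"ry": 0,"rz": 0,"claw": 1},{"x": 0,"y": 0,"z": 0.05,"rx": 0,"ry": 0,"rz": 0,"claw": 1},{"x": 0,"y": 0,"z": 0.05,"rx": 0,"ry": 0,"rz": 0,"claw": 1}]'

```text
time_s: 64.2
tool_pos: [0.5348, -0.1252, 0.0291]
ee_rot: [0.001, 0.688, 0.725, 0.0]
wrist_force: [-3.6, 1.8, 22.4]
width: 0.0006
```

>>> move_arm --moves '[{"x": 0,"y": 0,"z": -0.12,"rx": 0,"ry": 0,"rz": 0,"claw": 1},{"x": 0.1,"y": 0,"z": -0.24,"rx": 0,"ry": 0,"rz": 0,"claw": 1},{"x": 0.22,"y": 0,"z": -0.24,"rx": 0,"ry": 0,"rz": 0,"claw": 1},{"x": 0.32,"y": 0,"z": -0.24,"rx": 0,"ry": 0,"rz": 0,"claw": 1},{"x": 0.32,"y": 0,"z": -0.15,"rx": 0,"ry": 0,"rz": 0,"claw": 1},{"x": 0.32,"y": 0,"z": -0.07,"rx": 0,"ry": 0,"rz": 0,"claw": 1},{"x": 0.32,"y": 0,"z": -0.03,"rx": 0,"ry": 0,"rz": 0,"claw": 1},{"x": 0.32,"y": 0,"z": -0.01,"rx": 0,"ry": 0,"rz": 0,"claw": 1},{"x": 0.32,"y": 0,"z": 0,"rx": 0,"ry": 0,"rz": 0,"claw": 1},{"x": 0.32,"y": 0,"z": 0,"rx": 0,"ry": 0,"rz": 0,"claw": 1}]'

```text
time_s: 65.2
tool_pos: [0.5306, -0.0608, 0.0291]
ee_rot: [-0.0, 0.688, 0.725, -0.0]
wrist_force: [-4.7, 2.3, 23.1]
width: 0.0005
```

>>> move_arm --moves '[{"x": 0,"y": 0,"z": -0.2,"rx": 0,"ry": 0,"rz": 0,"claw": 1},{"x": 0,"y": 0,"z": -0.4,"rx": 0,"ry": 0,"rz": 0,"claw": 1},{"x": 0.1,"y": 0,"z": -0.6,"rx": 0,"ry": 0,"rz": 0,"claw": 1},{"x": 0.22,"y": -0.05,"z": -0.6,"rx": 0,"ry": 0,"rz": 0,"claw": 1},{"x": 0.36,"y": -0.1,"z": -0.6,"rx": 0,"ry": 0,"rz": 0,"claw": 1},{"x": 0.52,"y": -0.2,"z": -0.6,"rx": 0,"ry": 0,"rz": 0,"claw": 1},{"x": 0.68,"y": -0.3,"z": -0.6,"rx": 0,"ry": 0,"rz": 0,"claw": 1},{"x": 0.84,"y": -0.4,"z": -0.6,"rx": 0,"ry": 0,"rz": 0,"claw": 1},{"x": 1,"y": -0.4,"z": -0.6,"rx": 0,"ry": 0,"rz": 0,"claw": 1},{"x": 1,"y": -0.4,"z": -0.6,"rx": 0,"ry": 0,"rz": 0,"claw": 1}]'

```text
time_s: 66.2
tool_pos: [0.4398, 0.137, 0.1465]
ee_rot: [-0.0, 0.687, 0.727, 0.0]
wrist_force: [0.9, 0.3, 0.2]
width: 0.0003
```

```bash
cat > z.py <<'E'
from h import *
st(); p,d=snapshot("top"); C=cloud("top",d)
for n,at in(("short",(339,197)),("long",(396,194))):
    P=pads(p,[at],.021)[0]; print(n,len(P),len(P)==4 and fit(P))
    for q in P:
        u,v=proj("top",[[*q,.021]])[0].round().astype(int); print((q*1000).round(),"z",C[v-1:v+2,u-1:u+2,2].mean().round(4))
q=C[164:206,440:484].reshape(-1,3); q=q[(q[:,2]>.1)&(q[:,2]<.25)]; print("stack",np.percentile(q[:,2],95).round(4),cv2.minEnclosingCircle(np.float32(q[q[:,2]>.15][:,:2]*1000)))
cv2.imwrite("pics/z.png",cv2.resize(p[120:260,120:500],None,fx=2.1,fy=2.1,interpolation=cv2.INTER_CUBIC))
E
python3 z.py
```

```text
t 66.2 p [439.8 137.  146.5] yaw 93.22 tilt [0.0004 0.0008] F [0.9 0.3 0.2] w 0.3 j6 0.0
short 4 (array([508.3, -95.4]), np.float64(3.22), array([3.56, 2.95]), np.float64(55.9), np.float64(63.7))
[534. -62.] z 0.021
[ 538. -125.] z 0.0208
[479. -65.] z 0.0211
[ 482. -129.] z 0.0211
long 4 (array([ 515.5, -242.4]), np.float64(-0.73), array([-0.81, -0.55]), np.float64(96.2), np.float64(63.9))
[ 564. -211.] z 0.0206
[ 563. -275.] z 0.0224
[ 468. -210.] z 0.0199
[ 467. -274.] z 0.0216
stack 0.1691 ((529.5691528320312, -396.3660583496094), 33.61589431762695)
```

View pics/z.png

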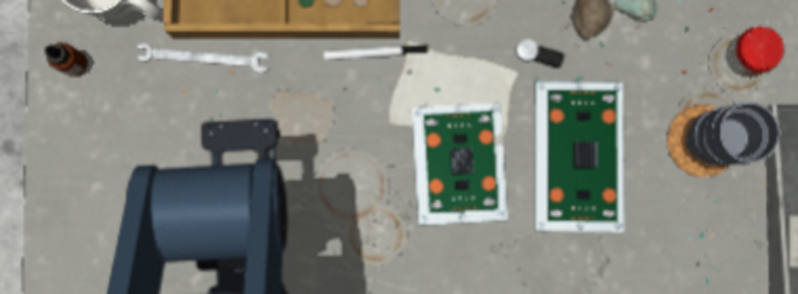

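The picture shows both boards on their mounts at crop (461,160) and (583,155), and the stack upright at (738,135). The marker, spanner and loupe haven't moved. I hand in the job.

```bash
python3 -c "
from plant import *
print(finish_job())"
```

```text
the job is handed in; nothing more can be done
None
```

The job is done and handed in at about 66 s. The three loose cups found (cup_1, cup_3, cup_4; cup_2 was absent) are nested in the base cup on the coaster. Both boards are fitted on their own mounts, heat sink up, and pressed down at all four corners.

**Last checks:**
- **Cup stack:** the top rim measured 169.1 mm, against 169 mm expected for four nested cups.
- **Short board:** its four pads measured 20.8–21.1 mm high, against 21 mm when seated. Each corner stopped at about 29.1 mm TCP height under 22–27 N, against 29 mm expected.
- **Long board:** its pads measured 19.9–22.4 mm in the depth image, a wider spread than the short board's. The presses stopped at 29.1–29.2 mm TCP height. The first corner read 30.0 mm at first, and 29.1 mm when I re-pressed it with the others down.
- **Other items:** the marker, spanner and loupe look unmoved in the last picture.

**Limits:** the arm hid the boards from both cameras while they were being lowered and pressed, so I went by force and height there. The clicks were inferred from those heights, not seen directly.

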